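# Roll a lens tube to the gauge mark and close the jaw on it

### The arm

A 6-joint arm with a two-finger parallel gripper is mounted at the origin on a cart in front of the work surface, level with it; the furniture and walls round the work are solid. World frame = base frame: x ahead of the robot, y to its left, z up, the work surface at z = 0. Lengths are in m, angles in degrees, forces in N, time in s.
With the tool pointing down it reaches from about 0.3 to 0.75 m from the base axis. Payload 8.5 kg.
Tool frame: the origin (TCP) lies midway between the tips of the shut fingers; the grasp point (between the pads) lies 19 mm behind it (env.grip_depth is the distance from the TCP to the grasp point, in m); x points along the fingers, y is the direction in which the jaws open and shut, and the axes are right-handed (so a half turn about x gives the same grasp; the last joint's range is limited). The gripper opens to 85 mm and grips with 20 to 120 N. Pads are 22 mm wide; open, the fingers measure 114 mm over their backs; the gripper's body (76 mm by 85 mm) begins 54 mm behind the grasp point. The pads swing forward as they close: fully open they stand 13 mm farther back than shut.
Start: joints at [-78.455, 21.807, 74.336, -0, 83.858, -12.336], TCP at [0.223, -0.503, 0.231] pointing down, gripper open.
Joint ranges: [-178.18, 178.18], [-50.72, 133.34], [12.68, 142.11], [-81.47, 261.47], [9.98, 163.14], [-165.26, 165.26]. Speed limits (degrees/s): [136.94, 136.94, 180, 180, 180, 180].

### API

Orientations are given as a 3x3 rotation matrix whose columns are the frame's x, y, z axes.
In Python, from rig import env gives the robot as it stands.
- The arm moves only by the tool play_rows, never from a script. Its arguments are lists of equal length, an entry for each row: "travel": the shift along the world's x, y, z in cm, a list of three; "rotation": the turn, a rotation vector about the world's x, y, z in rad, a list of three; "claw": the finger opening in cm, from 0 to 8.54. A call has 1 to 12 rows; each row shifts and turns the pose as measured when the row begins; what a row does not reach is not made up. A row lasts 1/12 s, in which the tool goes at most 41.7 mm and 7.16 degrees, less where a joint would pass 70% of its speed; a pose out of reach is approached as far as the arm can. A call is refused whole if a number of a shift passes 4.17 or a number of a turn 0.125, either way. A call with a gripper value outside its range is refused whole. The fingers move at their own pace and stop on an object; "squeeze" is the grip in N (left out, the last holds). Time passes only in rows, so rows that do not move let the fingers close. It gives the time, the measured TCP pose, the force and the opening at its end, in the units of the state.
- env.observe(): the state, without advancing time (a new reading comes with each control period).
- env.get_image(name): name is "scene" or "top" or "wrist"; returns the picture (400x640x3 uint8, red, green, blue); there is no depth.
- env.camera_info(name): a dict with "vertical_fov" (degrees; the focal length in pixels is half the picture's height over the tangent of half this angle, whatever the lens; pixels are square), "cx", "cy" (the principal point, pixels), "eye" and "rotation" of the camera in the world. Camera axes: x right, y down, z forward; pixel columns grow to the right and rows downward; lengths in m; the calibration is good to about 2 mm. The wrist camera is an equidistant fisheye: a pixel r from the principal point sees the ray r / f radians off the axis. A picture is of the moment at which its call begins: read the wrist's pose just before it. camera_info takes no time and is no camera call; for the wrist camera it gives the pose at the moment of the call.
- env.close_job(): hands the job in, once; it reports no verdict.
The state is a dict: "time_s": time; "q": joint angles; "qvel": joint speeds; "joint_efforts": joint torques, N m; "position": TCP position; "tool_rot": TCP orientation; "ft_force": force on the tool from outside, world axes, zero at the start; "wrist_torque": the same for the moment, N m; "grip_width": finger opening in m.
Only numpy, scipy, OpenCV 4.12 (cv2) and the standard library are available. Lean on these libraries where they do the work, as an engineer would, in place of code of your own. Each camera call takes 0.05 s, during which the arm holds its last target.

### The job

Clear the stray purple-capped tube off the lane of the bench length gauge and lay it in the white basket. Then roll the dark lens tube along the lane by pushing its side, without lifting it and without letting it run on past the yellow mark, and leave it resting square on the middle of the mark between the jaws. Finally slide the blue jaw in by its black knob, gently, until the lens tube is held without play against the fixed anvil, and let go; do not knock the other things about.

Things in the scene. Friction and masses are not known exactly. Their poses are not given: they have to be found in the camera images.
- gauge: Bench length gauge, fixed: grey base plate 12 mm thick, x -135 to +80, y -60 to +245 mm in its frame. Origin on the worktop under the middle of the yellow mark, z up. Flat black lane (x -60 to +52, y -48 to +236) at z = 12 mm; things roll along it in -y to the mark at y = 0. Fixed anvil at +x, sliding jaw opposite at -x on a flush guide along x.
- mark (a point): Middle of the mark, on the lane (12 mm above the worktop), axes as the gauge. The mark is a yellow stripe 10 mm wide (y) and 112 mm long (x).
- anvil (a point): Centre of the fixed anvil's steel face (22 mm across), 55 mm from the mark along the gauge's +x, 34 mm above the worktop; behind it an aluminium block 20 mm (x) by 36 mm (y), top 56 mm above the worktop.
- jaw (a joint): Travel of the sliding jaw in m: 0 fully open (its face 144 mm from the anvil face), growing along the gauge's +x towards the anvil; 0.034 when the 110 mm lens tube is held without play, stop at 0.05. Sliding friction about 1.5 N; stays where left. Blue carriage 26 mm (x) by 36 mm (y), top 55 mm above the worktop; steel face 22 mm across at 34 mm height.
- jaw_knob (a point): On the axis of the jaw's upright black knob, 72 mm above the worktop; the knob is 14 mm across and stands from 55 to 85 mm above the worktop. It lies 17 mm behind (gauge -x of) the jaw's face.
- lens_tube: Smooth dark cylinder, 44 mm diameter, 110 mm long, flat ends, a light metal band at each end, a white line along its side; 150 to 310 g. Origin at its centre (34 mm above the worktop), x along its axis; the frame turns as it rolls. Starts 150 to 200 mm from the mark (gauge +y), roughly parallel to the gauge's x. Rolls with a little resistance and soon stops when not pushed.
- stray_tube: Closed plastic tube with purple cap lying on the lane between lens tube and mark: 114 mm long, body 29 mm and cap 33 mm across, about 30 g. Origin in the middle of its length on its underside; y along its axis, cap at +y (the last 14 mm).
- basket: White perforated open basket standing on the worktop, left or right of the gauge: 124 mm (its x) by 164 mm (its y) outside at the walls, walls 2 mm, rim 50 to 53 mm high, floor 2 mm thick. Origin at the centre of its underside; the tube fits along its y.
- tip_rack: Bystander: blue box with clear lid, 122 mm (x) by 154 mm (y), 130 mm high; stands on the other side from the basket. Origin centre of underside.
- bottle: Bystander: white screw-cap reagent bottle, 112 mm across, 210 mm high. Origin centre of underside.
- marker: Bystander: blue marker pen, 133 mm long, 14 mm thick, lying in the basket along its +x wall; it may stay there. Origin centre of underside, y along its axis.
- burner: Bystander: metal gas burner, 94 x 76 mm, 158 mm high. Origin centre of underside.

How it is judged:
By the outcome, as a careful person would: the job done as asked, in the order asked, and still so for the second after the job is handed in, with the robot touching nothing.
It also fails if it takes over 62 s, if anything falls off the work surface, if the arm or the gripper's body presses on something with over 40 N, if the wrist force passes 120 N, or if a joint passes its speed limit or range.

## Working session

There is one attempt and no reset: what is moved stays moved. The work goes in short steps, Python scripts to look and compute and a tool call to move; the robot and the scene stay as the last step left them, time stands still between calls to the robot, and variables do not carry over. Pictures are saved under pics/ and viewed, and the job is handed in when it is done.

Besides the shell and the picture viewer there is one more tool, called after ">>>" in YAML: its name, and indented under it one key for each argument. play_rows: Moves the arm, as the interface text tells. Its arguments: {"type":"object","properties":{"travel":{"type":"array","items":{"type":"array","items":{"type":"number"}}},"rotation":{"type":"array","items":{"type":"array","items":{"type":"number"}}},"claw":{"type":"array","items":{"type":"number"}},"squeeze":{"type":"number"}},"required":["travel","rotation","claw"]}

```bash
ls; mkdir -p pics; python3 - <<'E'
from rig import env
import cv2
print(env.observe())
for n in("scene","top","wrist"):
    print(n,env.camera_info(n))
    cv2.imwrite(f"pics/{n}0.png",env.get_image(n)[:,:,::-1])
E
```

```text
pics
{'time_s': 0.0, 'q': array([-7.84547867e+01,  2.18413779e+01,  7.43858441e+01, -1.36996123e-03,
        8.38581282e+01, -1.23343498e+01]), 'qvel': array([-0.00172168, -0.04115542,  0.09865315,  0.06963459,  0.10952944,
        0.07795457]), 'joint_efforts': array([ 2.59318818e-03, -4.48451293e+01, -2.31277585e+01, -5.16437709e-06,
        4.79926777e-03, -9.24139187e-06]), 'position': array([ 0.22259157, -0.50261536,  0.23070173]), 'tool_rot': array([[-3.21430488e-04,  4.04817575e-01, -9.14397412e-01],
       [ 1.45474291e-03, -9.14396303e-01, -4.04817595e-01],
       [-9.99998890e-01, -1.46033387e-03, -2.94990646e-04]]), 'ft_force': array([-0.06544361,  0.8636224 , -0.45918143]), 'wrist_torque': array([-0.00219906,  0.02519351, -0.03122731]), 'grip_width': 0.08546516027140418}
scene {'vertical_fov': 52.25205493348068, 'cx': 325.48296336518837, 'cy': 198.11270628083147, 'eye': array([-0.02577924,  0.38586978,  0.85531885]), 'rotation': array([[-0.53835784, -0.61349985,  0.57774455],
       [-0.84260895,  0.40282077, -0.35741515],
       [-0.01345337, -0.67922998, -0.73380218]])}
top {'vertical_fov': 53.77622458431361, 'cx': 316.22044805712994, 'cy': 201.50631992062026, 'eye': array([0.4768427 , 0.02063008, 1.29269108]), 'rotation': array([[-0.01622391, -0.99674939,  0.07891409],
       [-0.99986382,  0.01641177,  0.00173243],
       [-0.00302192, -0.07887524, -0.99687992]])}
wrist {'vertical_fov': 65.70646984690485, 'cx': 314.2892270317063, 'cy': 206.66927830235392, 'eye': array([ 0.29667594, -0.47029765,  0.37371069]), 'rotation': array([[ 0.40454789, -0.86918425, -0.2843585 ],
       [-0.91451622, -0.38485089, -0.12469916],
       [-0.00104907,  0.31049724, -0.9505737 ]])}
```

View pics/top0.png

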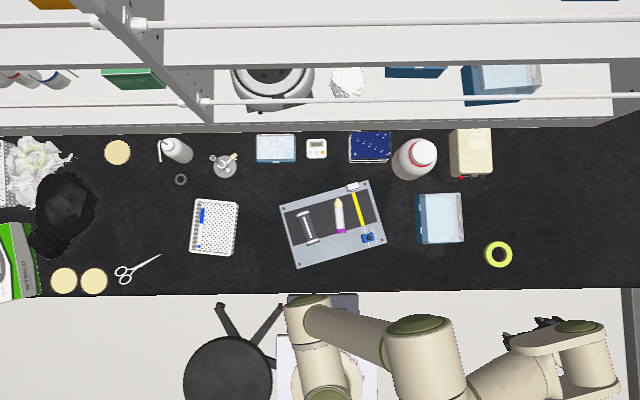

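View pics/scene0.png

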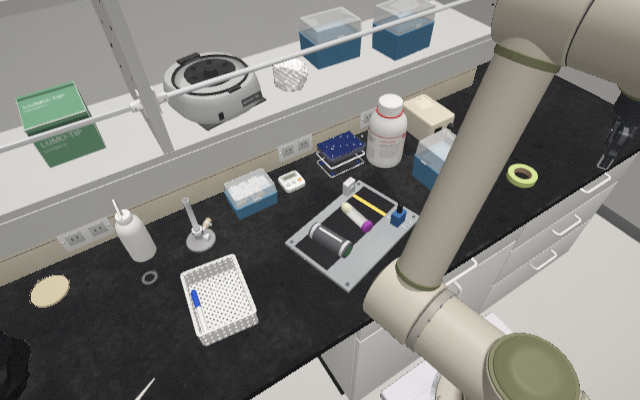

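View pics/wrist0.png

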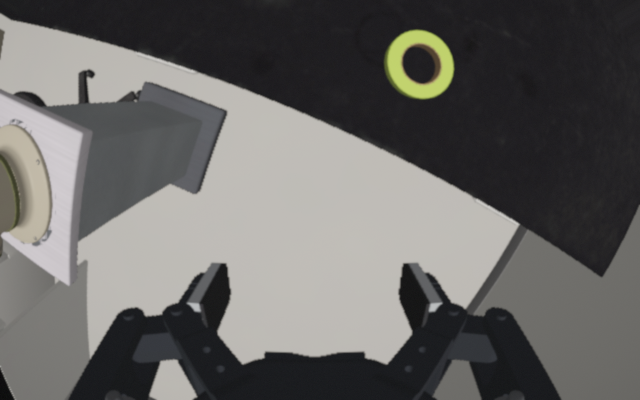

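The top view shows the basket at px (214,227), lens tube near (306,226), stray tube near (340,215) with the purple cap at its lower end, and the mark around (358,210). The jaw is at (368,237) and the anvil at (352,187). I'll measure these coarsely first.

```bash
cat > h.py <<'E'
import numpy as np, cv2
from rig import env
def ray(info,uv,name):
    uv=np.atleast_2d(np.array(uv,float)); f=200/np.tan(np.radians(info['vertical_fov']/2))
    d=(uv-[info['cx'],info['cy']])/f
    if name=='wrist':
        r=np.linalg.norm(d,axis=1)+1e-12
        v=np.c_[d*(np.sin(r)/r)[:,None],np.cos(r)]
    else: v=np.c_[d,np.ones(len(d))]
    v=v/np.linalg.norm(v,axis=1)[:,None]
    return v@info['rotation'].T
def onz(info,uv,z,name):
    v=ray(info,uv,name); e=info['eye']; t=(z-e[2])/v[:,2]
    return (e+t[:,None]*v)
def proj(info,P,name):
    P=np.atleast_2d(P); c=(P-info['eye'])@info['rotation']
    f=200/np.tan(np.radians(info['vertical_fov']/2))
    if name=='wrist':
        rr=np.linalg.norm(c[:,:2],axis=1); th=np.arctan2(rr,c[:,2])
        d=c[:,:2]*(th/np.maximum(rr,1e-9))[:,None]
    else: d=c[:,:2]/c[:,2:]
    return d*f+[info['cx'],info['cy']]
def rect(m):
    c,_=cv2.findContours(m.astype(np.uint8),cv2.RETR_EXTERNAL,cv2.CHAIN_APPROX_NONE)
    c=max(c,key=cv2.contourArea); return cv2.minAreaRect(c),cv2.contourArea(c),c
E
python3 - <<'E'
from h import *
im=cv2.imread('pics/top0.png'); I=env.camera_info('top')
cv2.imwrite('pics/topz.png',cv2.resize(im[170:280,180:400],None,fx=3.6,fy=3.6,interpolation=cv2.INTER_CUBIC))
hsv=cv2.cvtColor(im,cv2.COLOR_BGR2HSV); H,S,V=cv2.split(hsv)
roi=np.zeros(H.shape,bool); roi[170:280,180:400]=1
y=roi&(H>20)&(H<30)&(S>150)&(V>150)
p=roi&(H>140)&(H<165)&(S>80)
for n,m,z in(('yel',y,.012),('pur',p,.012+.0165)):
    r,a,c=rect(m); print(n,r,a,onz(I,cv2.boxPoints(r),z,'top').round(4).tolist(), onz(I,[r[0]],z,'top').round(4))
for n,uv,z in(('basket',(214,227),.05),('lens',(306,226),.034),('rack',(440,218),.1)):
    print(n,onz(I,[uv],z,'top').round(3))
E
```

```text
yel ((356.5000305175781, 200.00003051757812), (2.1213202476501465, 0.7071067094802856), 45.0) 1.0 [[0.5827, -0.1052, 0.012], [0.5843, -0.1069, 0.012], [0.5793, -0.1116, 0.012], [0.5777, -0.11, 0.012]] [[ 0.581  -0.1084  0.012 ]]
pur ((340.5, 230.0), (4.0, 9.0), 90.0) 28.5 [[0.4909, -0.039, 0.0285], [0.4904, -0.0678, 0.0285], [0.4777, -0.0675, 0.0285], [0.4782, -0.0388, 0.0285]] [[ 0.4843 -0.0533  0.0285]]
basket [[0.5   0.346 0.05 ]]
lens [[0.499 0.057 0.034]]
rack [[ 0.515 -0.35   0.1  ]]
```

View pics/topz.png

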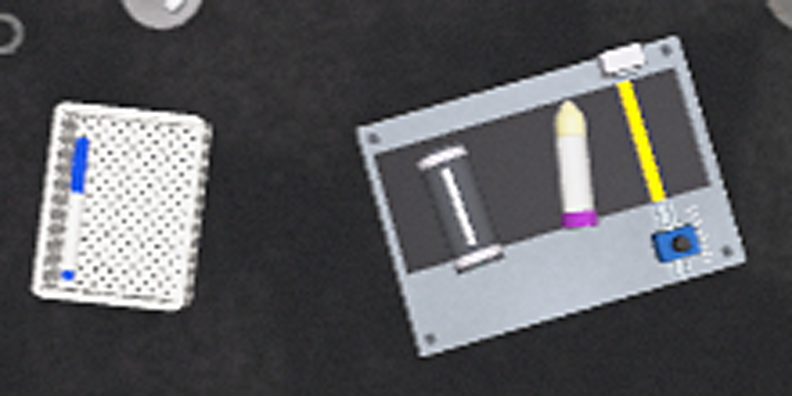

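>>> play_rows:
  travel:
    - [1.5, 4, 0.8]
    - [1.5, 4, 0.8]
    - [1.5, 4, 0.8]
    - [1.5, 4, 0.8]
    - [1.5, 4, 0.8]
    - [1.5, 4, 0.8]
    - [1.5, 4, 0.8]
    - [1.5, 4, 0.8]
    - [1.5, 4, 0.8]
    - [1.5, 4, 0.8]
    - [1.5, 4, 0.8]
    - [1.5, 4, 0.8]
  rotation:
    - [0, 0, -0.03]
    - [0, 0, -0.03]
    - [0, 0, -0.03]
    - [0, 0, -0.03]
    - [0, 0, -0.03]
    - [0, 0, -0.03]
    - [0, 0, -0.03]
    - [0, 0, -0.03]
    - [0, 0, -0.03]
    - [0, 0, -0.03]
    - [0, 0, -0.03]
    - [0, 0, -0.03]
  claw: [8.5, 8.5, 8.5, 8.5, 8.5, 8.5, 8.5, 8.5, 8.5, 8.5, 8.5, 8.5]

```text
time_s: 1.15
position: [0.3887, -0.0397, 0.3188]
tool_rot: [[0.0, 0.027, -1.0], [0.009, -1.0, -0.027], [-1.0, -0.009, -0.0]]
ft_force: [1.6, -1.3, -0.1]
grip_width: 0.085
```

>>> play_rows:
  travel:
    - [0, 1.5, -1]
    - [0, 1.5, -1]
    - [0, 0, 0]
  rotation:
    - [0, 0, 0]
    - [0, 0, 0]
    - [0, 0, 0]
  claw: [8.5, 8.5, 8.5]

```text
time_s: 1.4
position: [0.3899, -0.0021, 0.3]
tool_rot: [[0.004, 0.034, -0.999], [0.009, -0.999, -0.034], [-1.0, -0.009, -0.005]]
ft_force: [-0.4, -0.2, 0.4]
grip_width: 0.0846
```

```bash
python3 - <<'E'
from h import *
import pickle
I=env.camera_info('wrist'); o=env.observe(); im=env.get_image('wrist')[:,:,::-1]
pickle.dump(I,open('w1.pkl','wb')); cv2.imwrite('pics/w1.png',im); print(o['position'],I['eye'],o['qvel'].round(2))
E
```

```text
[ 0.38990443 -0.00211098  0.29995942] [ 0.47011566 -0.00052288  0.44324679] [-0.38 -0.14 -2.32 -1.11  1.28 -2.24]
```

View pics/w1.png

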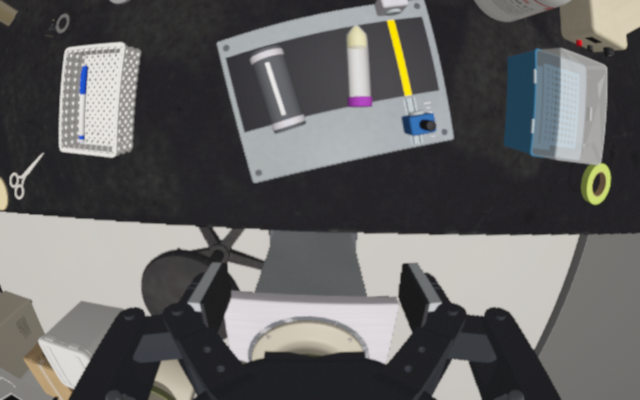

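The wrist view shows the basket at (100,100), lens tube at (277,90), and stray tube at (359,67) with its cap at (359,101). The yellow stripe runs from (391,22) to (410,97), and the jaw knob is at (428,126). Next I'll measure them here.

```bash
cat > m1.py <<'E'
from h import *
import pickle
I=pickle.load(open('w1.pkl','rb')); im=cv2.imread('pics/w1.png')
H,S,V=cv2.split(cv2.cvtColor(im,cv2.COLOR_BGR2HSV))
roi=np.zeros(H.shape,bool); roi[0:200,200:470]=1
y=roi&(H>20)&(H<32)&(S>170)&(V>120)
def fit(c,z):
    P=onz(I,c,z,'wrist')[:,:2]; r=cv2.minAreaRect((P*1000).astype(np.float32)); return r
def pix(m): 
    n,l,st,_=cv2.connectedComponentsWithStats(m.astype(np.uint8)); k=1+np.argmax(st[1:,4]); v,u=np.nonzero(l==k); return np.c_[u,v]
p=roi&(H>135)&(H<170)&(S>80)
print('yel',fit(pix(y),.012)); print('pur',fit(pix(p),.012+.022))
# stray whole: body bright in lane roi
r2=np.zeros(H.shape,bool); r2[15:110,335:385]=1
b=r2&((V>110)&~y | p); q=pix(b); print('stray',fit(q,.028),q.min(0),q.max(0))
# plate: grey corners approx via mask
g=roi&(S<60)&(V>110); 
c,_=cv2.findContours(g.astype(np.uint8),cv2.RETR_EXTERNAL,cv2.CHAIN_APPROX_NONE); c=max(c,key=cv2.contourArea)[:,0]; print('plate',fit(c,.012))
bk=np.zeros(H.shape,bool); bk[35:165,50:150]=1
q=pix(bk&(V>120)); print('basket@.05',fit(q,.05))
bl=bk&(H>105)&(H<130)&(S>120); print('marker',fit(np.argwhere(bl)[:,::-1],.01))
z=cv2.resize(im[0:190,200:470],None,fx=2.9,fy=2.9,interpolation=cv2.INTER_CUBIC); cv2.imwrite('pics/w1z.png',z)
E
python3 m1.py
```

```text
yel ((554.197998046875, -112.29010009765625), (109.25189208984375, 11.197806358337402), 15.400421142578125)
pur ((484.709228515625, -55.62156295776367), (13.091595649719238, 33.06278610229492), 6.481341361999512)
stray ((540.9791870117188, -54.697174072265625), (134.2036590576172, 66.10365295410156), 1.9871468544006348) [335  15] [384 109]
plate ((509.15899658203125, -28.291778564453125), (219.10891723632812, 304.0924987792969), 15.405858993530273)
basket@.05 ((501.2560119628906, 337.8510437011719), (164.15576171875, 174.58987426757812), 83.02786254882812)
marker ((502.86260986328125, 400.80682373046875), (15.462587356567383, 125.40164947509766), 84.32353210449219)
```

View pics/w1z.png

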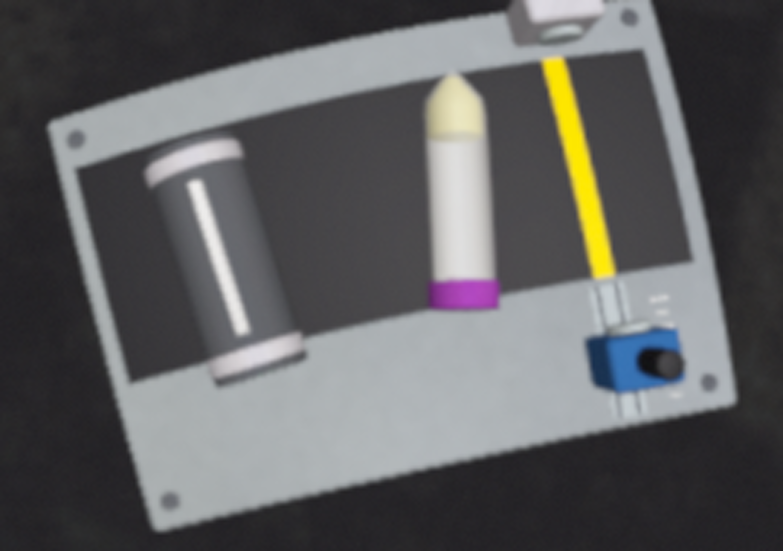

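```bash
cat > m2.py <<'E'
from m1 import *
print('---')
w=lambda u,v,z:onz(I,[[200+u/2.9,v/2.9]],z,'wrist')[0,:2]*1000
tip=w(453,73,.0275); cap=w(464,309,.022); capc=w(464,294,.028)
print('tip',tip,'cap',cap,np.linalg.norm(tip-cap),np.degrees(np.arctan2(*(tip-capc)[::-1])))
# lens: white line ends (on upper side) & silhouettes; centre of bands
a=w(195,164,.034);b=w(258,357,.034); 
print('lens bands',a,b,np.linalg.norm(a-b),(a+b)/2,np.degrees(np.arctan2(*(a-b)[::-1])))
# side edges at dark body: left/right px mid
l=w(184,250,.034); r=w(272,240,.034); print('edges',l,r)
M=np.array([559,-111]); th=np.radians(15.4); R=np.array([[np.cos(th),-np.sin(th)],[np.sin(th),np.cos(th)]])
for n,p in(('tip',tip),('cap',cap),('lens',(a+b)/2)): print(n,'gauge',R.T@(p-M))
for n,x,z in(('knob',-89-17,85),('anvil',55,34)): 
    P=M+R@np.array([x,0]); print(n,P, (proj(I,[*(P/1000),z/1000],'wrist')[0]-[200,0])*2.9)
E
python3 m2.py | sed -n '/---/,$p'
```

```text
---
tip [590.32510475 -48.14741351] cap [478.04925005 -57.89164534] 112.69790416896757 4.663925343020519
lens bands [541.17693874  66.85732931] [452.11491965  35.81080421] 94.31823772046961 [496.64592919  51.33406676] 19.218271030970563
edges [501.02782632  70.66211629] [505.75246726  30.95634099]
tip gauge [46.89127837 52.27731659]
cap gauge [-63.94099753  72.69848752]
lens gauge [-17.00646859 173.06403267]
knob [ 456.80588715 -139.14894845] [673.42559159 376.18903604]
anvil [612.02524723 -96.39441354] [559.61215341  37.23598114]
```

>>> play_rows:
  travel:
    - [1.8, -0.64, -2.5]
    - [1.8, -0.64, -2.5]
    - [1.8, -0.64, -2.5]
    - [1.8, -0.64, -2.5]
    - [1.8, -0.64, -2.5]
    - [1.8, -0.64, -2.5]
    - [1.8, -0.64, -2.5]
    - [1.8, -0.64, -2.5]
    - [0, 0, 0]
  rotation:
    - [0, 0, 0.008]
    - [0, 0, 0.008]
    - [0, 0, 0.008]
    - [0, 0, 0.008]
    - [0, 0, 0.008]
    - [0, 0, 0.008]
    - [0, 0, 0.008]
    - [0, 0, 0.008]
    - [0, 0, 0]
  claw: [6, 6, 6, 6, 6, 6, 6, 6, 6]

```text
time_s: 2.2
position: [0.5416, -0.0679, 0.0954]
tool_rot: [[0.015, 0.094, -0.995], [0.003, -0.996, -0.094], [-1.0, -0.001, -0.016]]
ft_force: [-2.4, 0.3, -1.2]
grip_width: 0.0599
```

```bash
python3 - <<'E'
from h import *
import pickle
I=env.camera_info('wrist'); o=env.observe(); im=env.get_image('wrist')[:,:,::-1]
pickle.dump(I,open('w2.pkl','wb')); cv2.imwrite('pics/w2.png',im); print(o['position'],o['tool_rot'].round(3).tolist(),I['eye'],o['qvel'].round(2))
E
```

```text
[ 0.54157019 -0.06785178  0.09540024] [[0.015, 0.094, -0.995], [0.003, -0.996, -0.094], [-1.0, -0.001, -0.016]] [ 0.61988145 -0.0605295   0.23952462] [-1.22 -3.46 -0.11 -0.3   3.27 -0.33]
```

View pics/w2.png

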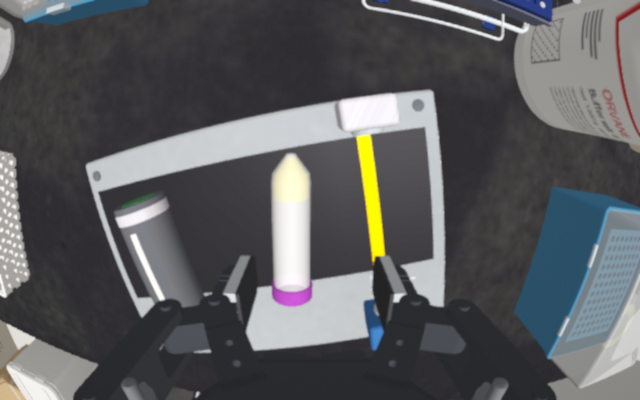

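The wrist view shows the stray tube from tip (291,154) to cap end (292,303), left of the fingers' mid-line at about px 315.

```bash
python3 - <<'E'
from h import *
import pickle
I=pickle.load(open('w2.pkl','rb'))
f=lambda u,v,z:(onz(I,[[u,v]],z,'wrist')[0]*1000).round(1)
t=f(291,154,.0265);c=f(292,303,.02);print(t,c,(t+c)/2,np.linalg.norm((t-c)[:2]),np.degrees(np.arctan2(*(t-c)[:2][::-1])))
print(f(273,230,.0265),f(310,230,.0265))
print('stripe',f(364,135,.012),f(379,260,.012))
E
```

```text
[590.6 -46.8  26.5] [464.6 -55.8  20. ] [527.6  -51.3   23.25] 126.3210196285638 4.085616779974877
[533.2 -37.6  26.5] [535.9 -65.   26.5]
stripe [608.1 -98.1  12. ] [ 508.4 -124.9   12. ]
```

>>> play_rows:
  travel:
    - [-0.4, 0.8, 0]
    - [-0.4, 0.8, -1.8]
    - [0, 0, -2]
    - [0, 0, -2]
    - [0, 0, -1.4]
    - [0, 0, -0.5]
    - [0, 0, 0]
  rotation:
    - [0, 0.005, -0.005]
    - [0, 0.005, -0.005]
    - [0, 0.005, -0.005]
    - [0, 0, 0]
    - [0, 0, 0]
    - [0, 0, 0]
    - [0, 0, 0]
  claw: [6, 6, 6, 6, 6, 6, 6]

```text
time_s: 2.83
position: [0.5315, -0.052, 0.0287]
tool_rot: [[0.013, 0.074, -0.997], [-0.003, -0.997, -0.074], [-1.0, 0.004, -0.013]]
ft_force: [0.2, 0.1, 0.0]
grip_width: 0.0604
```

>>> play_rows:
  travel:
    - [0.2, 0, -0.7]
    - [0, 0, -0.5]
    - [0, 0, 0]
    - [0, 0, 0]
    - [0, 0, 0]
    - [0, 0, 0]
    - [0, 0, 0]
    - [0, 0, 0]
  rotation:
    - [0, 0, 0]
    - [0, 0, 0]
    - [0, 0, 0]
    - [0, 0, 0]
    - [0, 0, 0]
    - [0, 0, 0]
    - [0, 0, 0]
    - [0, 0, 0]
  claw: [6, 6, 2.4, 2.4, 2.4, 2.4, 2.4, 2.4]
  squeeze: 20

```text
time_s: 3.5
position: [0.5352, -0.0524, 0.0212]
tool_rot: [[0.021, 0.073, -0.997], [-0.005, -0.997, -0.073], [-1.0, 0.007, -0.02]]
ft_force: [0.8, 0.0, -0.7]
grip_width: 0.027
```

```bash
python3 - <<'E'
from h import *
I=env.camera_info('top')
q=np.array([(58,102),(210,118),(183,310),(35,295)])/3.6+[180,170]
P=onz(I,q,.051,'top')[:,:2]*1000
print(P.round(0),P.mean(0)); 
for i in range(4):
    d=P[(i+1)%4]-P[i]; print(np.linalg.norm(d),np.degrees(np.arctan2(d[1],d[0])))
E
```

```text
[[591. 402.]
 [575. 269.]
 [408. 292.]
 [423. 421.]] [499.57367296 346.23283964]
134.58838740561427 -96.9553014293526
168.47694746484765 171.96084513015606
129.60108923582877 83.35122434827267
169.1497535152145 -6.344801418447997
```

>>> play_rows:
  travel:
    - [0, 0, 1]
    - [0, 0, 2.5]
    - [0, 0, 3]
    - [0, 0, 3]
    - [0, 0, 2]
    - [0, 0, 1]
  rotation:
    - [0, 0, 0]
    - [0, 0.01, 0]
    - [0, 0.01, 0]
    - [0, 0, 0]
    - [0, 0, 0]
    - [0, 0, 0]
  claw: [2, 2, 2, 2, 2, 2]

```text
time_s: 4.0
position: [0.5326, -0.0517, 0.1525]
tool_rot: [[-0.006, 0.073, -0.997], [-0.003, -0.997, -0.073], [-1.0, 0.003, 0.007]]
ft_force: [1.0, -0.6, -0.2]
grip_width: 0.0267
```

```bash
python3 - <<'E'
from h import *
import pickle
I=env.camera_info('wrist'); o=env.observe(); im=env.get_image('wrist')[:,:,::-1]
cv2.imwrite('pics/w3.png',im); print(o['position'],o['tool_rot'].round(3).tolist(),o['grip_width'])
E
```

```text
[ 0.5325841  -0.05165082  0.15249732] [[-0.006, 0.073, -0.997], [-0.003, -0.997, -0.073], [-1.0, 0.003, 0.007]] 0.026721691875608772
```

View pics/w3.png

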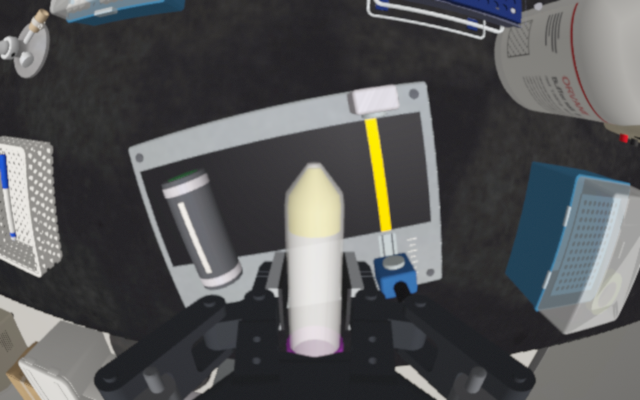

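The tube is held, with its end seen at (315,345) between the pads. I'll carry it over the basket.

>>> play_rows:
  travel:
    - [-0.3, 2.5, 0]
    - [-0.3, 3.6, 0]
    - [-0.3, 3.6, 0]
    - [-0.3, 3.6, 0]
    - [-0.3, 3.6, 0]
    - [-0.3, 3.6, 0]
    - [-0.3, 3.6, 0]
    - [-0.3, 3.6, 0]
    - [-0.3, 3.6, 0]
    - [-0.3, 3.6, 0]
    - [-0.2, 2.5, 0]
    - [0, 0, 0]
  rotation:
    - [0, 0, -0.017]
    - [0, 0, -0.017]
    - [0, 0, -0.017]
    - [0, 0, -0.017]
    - [0, 0, -0.017]
    - [0, 0, -0.017]
    - [0, 0, -0.017]
    - [0, 0, -0.017]
    - [0, 0, -0.017]
    - [0, 0, -0.017]
    - [0, 0, -0.017]
    - [0, 0, 0]
  claw: [2, 2, 2, 2, 2, 2, 2, 2, 2, 2, 2, 2]

```text
time_s: 5.05
position: [0.4948, 0.3369, 0.1552]
tool_rot: [[-0.004, -0.13, -0.992], [-0.007, -0.992, 0.13], [-1.0, 0.007, 0.003]]
ft_force: [-1.7, 0.1, 0.2]
grip_width: 0.0272
```

```bash
python3 - <<'E'
from h import *
import pickle
I=env.camera_info('wrist'); o=env.observe(); im=env.get_image('wrist')[:,:,::-1]
pickle.dump(I,open('w4.pkl','wb'))
cv2.imwrite('pics/w4.png',im); print(o['position'],o['tool_rot'].round(3).tolist(),o['grip_width'],o['qvel'].round(1))
E
```

```text
[0.49480699 0.33693132 0.15516143] [[-0.004, -0.13, -0.992], [-0.007, -0.992, 0.13], [-1.0, 0.007, 0.003]] 0.02719884736596255 [-0.6 -0.2  1.6 -1.1 -0.2 -2.3]
```

View pics/w4.png

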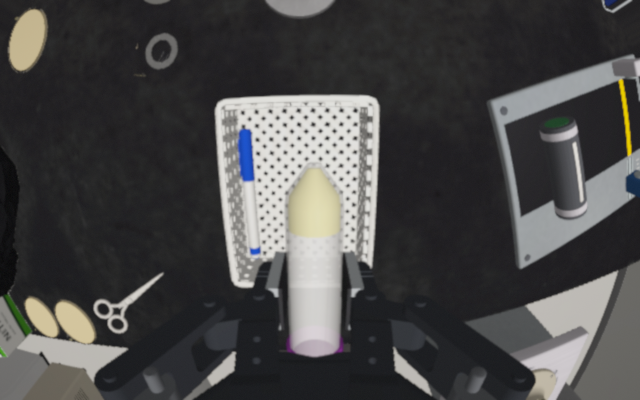

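The view shows rim corners at about (218,103) and (379,98), and the tube axis near column 315, on the free side of the marker (248,190).

```bash
python3 - <<'E'
from h import *
import pickle
I=pickle.load(open('w4.pkl','rb'))
f=lambda u,v,z:(onz(I,[[u,v]],z,'wrist')[0]*1000).round(1)
a=f(218,103,.053);b=f(379,98,.053);c=f(235,285,.053);print(a,b,c,np.linalg.norm(a-b),np.linalg.norm(a-c),(b+c)/2, np.degrees(np.arctan2(*(a-b)[:2])))
print('marker',f(246,133,.01),f(254,252,.01)); 
E
```

```text
[591.9 401.5  53. ] [577.8 274.4  53. ] [427.4 421.5  53. ] 127.87970910195256 165.71134541726465 [502.6  347.95  53.  ] 6.330296101878246
marker [561.6 392.1  10. ] [439.8 407.3  10. ]
```

>>> play_rows:
  travel:
    - [0.4, 0, -2]
    - [0.3, 0, -2.5]
    - [0, 0, -2.5]
    - [0, 0, -2.5]
    - [0, 0, -2]
    - [0, 0, -1.5]
    - [0, 0, -0.5]
    - [0, 0, 0]
  rotation:
    - [0, 0, 0.005]
    - [0, 0, 0.005]
    - [0, 0, 0]
    - [0, 0, 0]
    - [0, 0, 0]
    - [0, 0, 0]
    - [0, 0, 0]
    - [0, 0, 0]
  claw: [2, 2, 2, 2, 2, 2, 2, 2]

```text
time_s: 5.77
position: [0.5027, 0.3276, 0.0156]
tool_rot: [[-0.003, -0.121, -0.993], [-0.01, -0.993, 0.121], [-1.0, 0.01, 0.002]]
ft_force: [0.5, -0.4, 0.0]
grip_width: 0.0268
```

>>> play_rows:
  travel:
    - [0, 0.7, -0.2]
    - [0, 0.2, -0.1]
    - [0, 0, 0]
    - [0, 0, 0]
    - [0, 0, 0]
    - [0, 0, 0]
    - [0, 0, 2]
    - [0, 0, 3]
    - [0, 0, 3]
    - [0, 0, 3]
    - [0, 0, 2]
    - [0, 0, 1]
  rotation:
    - [0, 0, 0]
    - [0, 0, 0]
    - [0, 0, 0]
    - [0, 0, 0]
    - [0, 0, 0]
    - [0, 0, 0]
    - [0, 0, 0]
    - [0, 0, 0]
    - [0, 0, 0]
    - [0, 0, 0]
    - [0, 0, 0]
    - [0, 0, 0]
  claw: [2, 2, 4.2, 4.2, 4.2, 4.2, 4.2, 4.2, 4.2, 4.2, 4.2, 4.2]

```text
time_s: 6.77
position: [0.5025, 0.3361, 0.1616]
tool_rot: [[-0.002, -0.122, -0.993], [-0.009, -0.993, 0.122], [-1.0, 0.009, 0.001]]
ft_force: [0.3, 0.6, -1.4]
grip_width: 0.0418
```

```bash
python3 - <<'E'
from h import *
import pickle
I=env.camera_info('wrist'); o=env.observe(); im=env.get_image('wrist')[:,:,::-1]
pickle.dump(I,open('w5.pkl','wb'))
cv2.imwrite('pics/w5.png',im); print(o['position'],o['grip_width'],o['ft_force'])
E
```

```text
[0.50247554 0.33613006 0.16155178] 0.041798232043313725 [ 0.29072642  0.62139265 -1.42583548]
```

View pics/w5.png

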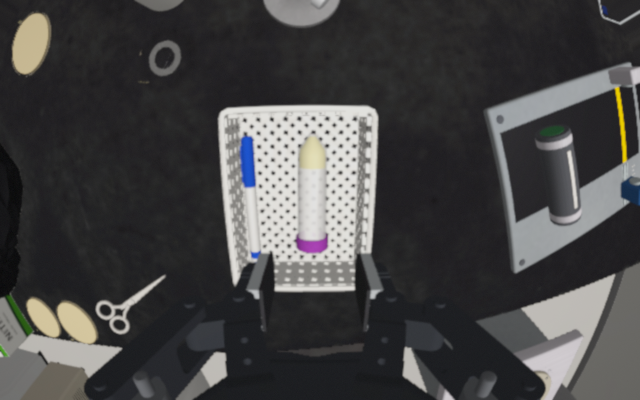

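The stray tube lies flat in the basket beside the marker, at (312,195). Next I'll go behind the lens tube with the jaws along its axis.

```bash
python3 -c "
from rig import env
print(env.observe()['q'])"
```

```text
[ 22.7738442   30.45571957  71.32086685  -0.4649855   78.33297966
 119.86146488]
```

>>> play_rows:
  travel:
    - [0, -1.4, 0]
    - [0, -1.4, 0]
    - [0, -1.4, 0]
    - [0, -1.4, 0]
    - [0, -1.4, 0]
    - [0, -1.4, 0]
    - [0, -1.4, 0]
    - [0, -1.4, 0]
    - [0, -1.4, 0]
    - [0, -1.4, 0]
    - [0, -1.4, 0]
    - [0, -1.4, 0]
  rotation:
    - [0, 0, 0.12]
    - [0, 0, 0.12]
    - [0, 0, 0.12]
    - [0, 0, 0.12]
    - [0, 0, 0.12]
    - [0, 0, 0.12]
    - [0, 0, 0.12]
    - [0, 0, 0.12]
    - [0, 0, 0.12]
    - [0, 0, 0.12]
    - [0, 0, 0.12]
    - [0, 0, 0.12]
  claw: [7.5, 7.5, 7.5, 7.5, 7.5, 7.5, 7.5, 7.5, 7.5, 7.5, 7.5, 7.5]

```text
time_s: 7.82
position: [0.4997, 0.1631, 0.1594]
tool_rot: [[0.003, 0.981, -0.195], [0.001, -0.195, -0.981], [-1.0, 0.003, -0.002]]
ft_force: [0.3, -0.6, -0.2]
grip_width: 0.0747
```

>>> play_rows:
  travel:
    - [-0.5, -1.2, 0]
    - [-0.5, -1.2, 0]
    - [-0.5, -1.2, 0]
    - [-0.5, -1, 0]
    - [0, 0, 0]
  rotation:
    - [0, 0, 0.116]
    - [0, 0, 0.116]
    - [0, 0, 0.116]
    - [0, 0, 0.116]
    - [0, 0, 0]
  claw: [7.5, 7.5, 7.5, 7.5, 7.5]

```text
time_s: 8.23
position: [0.4776, 0.1127, 0.1568]
tool_rot: [[-0.001, 0.957, 0.29], [0.002, 0.29, -0.957], [-1.0, -0.0, -0.002]]
ft_force: [0.5, 0.2, -0.1]
grip_width: 0.0751
```

```bash
python3 - <<'E'
from h import *
import pickle
I=env.camera_info('wrist'); o=env.observe(); im=env.get_image('wrist')[:,:,::-1]
pickle.dump(I,open('w6.pkl','wb'))
cv2.imwrite('pics/w6.png',im); print(o['position'],o['q'].round(1),o['tool_rot'].round(3).tolist())
E
```

```text
[0.47761471 0.11268433 0.15682045] [ -0.6  20.1  90.5   0.1  69.4 -17.6] [[-0.001, 0.957, 0.29], [0.002, 0.29, -0.957], [-1.0, -0.0, -0.002]]
```

View pics/w6.png

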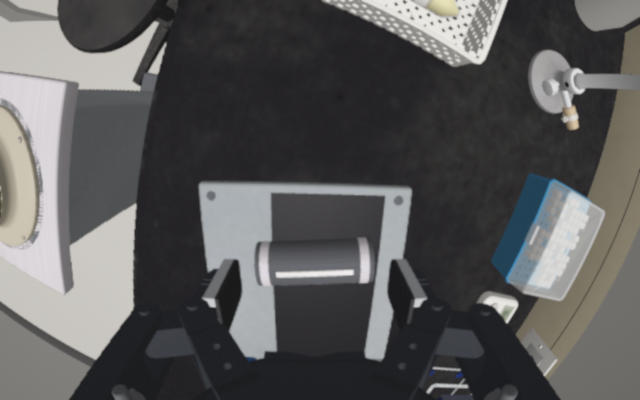

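The view, with image up being gauge +y, shows the lens tube from (257,263) to (371,260), the plate's +y edge at row 185, and the fingers at columns 225 and 405.

```bash
cat > m3.py <<'E'
from h import *
import pickle,sys
M=np.array([559,-111.]); th=np.radians(15.4); R=np.array([[np.cos(th),-np.sin(th)],[np.sin(th),np.cos(th)]])
def G(I,u,v,z): return (R.T@(onz(I,[[u,v]],z/1000,'wrist')[0,:2]*1000-M)).round(1)
E
python3 - <<'E'
from m3 import *
I=pickle.load(open('w6.pkl','rb')); im=cv2.imread('pics/w6.png')
print('eye gauge',R.T@(I['eye'][:2]*1000-M),I['eye'][2])
print('plate corners',G(I,200,184,12),G(I,411,187,12),'exp -135,245 / 80,245')
print('lane corners',G(I,271,193,12),G(I,384,196,12),'exp -60/52,236')
print('ends @34',G(I,257,264,34),G(I,371,260,34))
e=I['eye']*1000; o=env.observe(); print('tcp g',R.T@(o['position'][:2]*1000-M))
for u,v,s in((313,239,'far'),(313,287,'near'),(265,241,'fl'),(363,237,'fr'),(267,286,'nl'),(366,282,'nr')):
    print(s,G(I,u,v,34))
cv2.imwrite('pics/w6z.png',cv2.resize(im[170:310,190:430],None,fx=3.3,fy=3.3,interpolation=cv2.INTER_CUBIC))
E
```

```text
eye gauge [-20.0782381  316.79601595] 0.2998978812510013
plate corners [-132.6  244. ] [ 77.7 246. ] exp -135,245 / 80,245
lane corners [-60.  235.9] [ 50.7 235.8] exp -60/52,236
ends @34 [-72.7 169.4] [ 39.1 176.8]
tcp g [-18.49222815 237.75488867]
far [-18.2 198.3]
near [-16.9 144.8]
fl [-63.7 194.8]
fr [ 28.9 201.3]
nl [-63.8 144.1]
nr [ 36.6 151.3]
```

View pics/w6z.png

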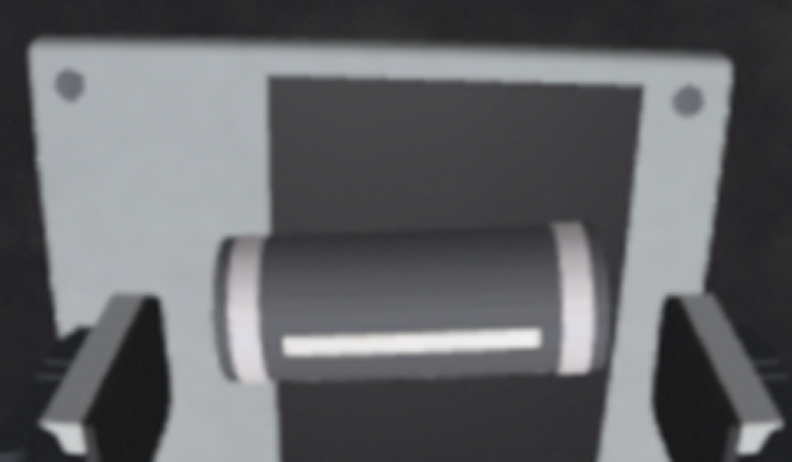

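>>> play_rows:
  travel:
    - [0, 0, -2.5]
    - [0, 0, -3]
    - [0, 0, -3]
    - [0, 0, -2.5]
    - [0, 0, -1.5]
    - [0, 0, -0.8]
    - [0, 0, 0]
  rotation:
    - [0, 0, -0.008]
    - [0, 0, -0.008]
    - [0, 0, -0.008]
    - [0, 0, 0]
    - [0, 0, 0]
    - [0, 0, 0]
    - [0, 0, 0]
  claw: [7.5, 7.5, 7.5, 7.5, 7.5, 7.5, 7.5]

```text
time_s: 8.87
position: [0.4803, 0.1172, 0.019]
tool_rot: [[0.007, 0.973, 0.232], [0.003, 0.232, -0.973], [-1.0, 0.008, -0.001]]
ft_force: [-0.5, -0.1, 0.4]
grip_width: 0.0751
```

```bash
cat > st.py <<'E'
from m3 import *
o=env.observe(); g=R.T@(o['position'][:2]*1000-M); t=o['tool_rot']
print(o['time_s'],'g',g.round(1),'z',round(o['position'][2]*1000,1),'yawerr',round(np.degrees(np.arctan2(t[1,1],t[0,1]))-15.4,2),'tilt',t[:2,0].round(3),'F gauge',(R.T@o['ft_force'][:2]).round(1),round(o['ft_force'][2],1),'w',o['grip_width'])
if len(sys.argv)>1:
    I=env.camera_info('wrist'); im=env.get_image('wrist')[:,:,::-1]; n=sys.argv[1]
    pickle.dump(I,open(n+'.pkl','wb')); cv2.imwrite('pics/%s.png'%n,im)
E
python3 st.py w7
```

```text
8.8667 g [-15.3 240.9] z 19.0 yawerr -1.97 tilt [0.007 0.003] F gauge [-0.5  0. ] 0.4 w 0.07514190208882757
```

View pics/w7.png

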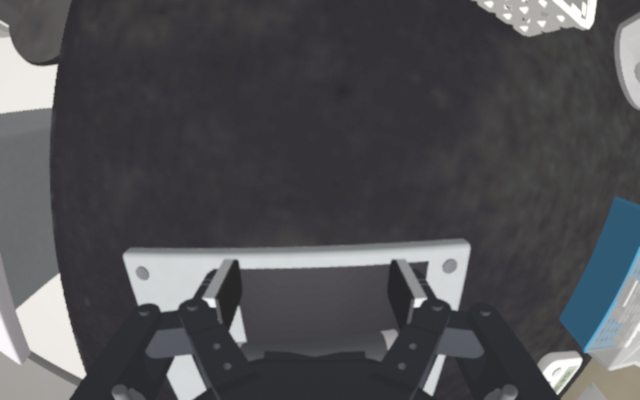

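>>> play_rows:
  travel:
    - [0.08, -0.5, -0.2]
    - [0.08, -0.5, -0.2]
    - [0.13, -0.48, -0.1]
    - [0.13, -0.48, 0]
    - [0.1, -0.3, 0]
  rotation:
    - [0, 0, 0.012]
    - [0, 0, 0.012]
    - [0, 0, 0.012]
    - [0, 0, 0]
    - [0, 0, 0]
  claw: [7.5, 7.5, 7.5, 7.5, 7.5]

```text
time_s: 9.33
position: [0.4887, 0.0932, 0.0179]
tool_rot: [[0.015, 0.963, 0.27], [0.003, 0.27, -0.963], [-1.0, 0.016, 0.001]]
ft_force: [-0.1, -0.6, -0.8]
grip_width: 0.0748
```

```bash
python3 st.py
```

```text
9.3333 g [-13.6 215.5] z 17.9 yawerr 0.24 tilt [0.015 0.003] F gauge [-0.3 -0.5] -0.8 w 0.07478725758329682
```

>>> play_rows:
  travel:
    - [-0.05, -0.26, -0.1]
    - [-0.05, -0.26, -0.1]
    - [-0.05, -0.26, 0]
    - [0.05, -0.26, 0]
    - [0.07, -0.24, 0]
    - [0.07, -0.24, 0]
    - [0.07, -0.24, 0]
    - [0.07, -0.24, 0]
    - [0.07, -0.24, 0]
    - [0.07, -0.24, 0]
    - [0.07, -0.24, 0]
    - [0.07, -0.24, 0]
  rotation:
    - [0, 0.005, -0.002]
    - [0, 0.005, -0.002]
    - [0, 0.005, 0]
    - [0, 0, 0]
    - [0, 0, 0]
    - [0, 0, 0]
    - [0, 0, 0]
    - [0, 0, 0]
    - [0, 0, 0]
    - [0, 0, 0]
    - [0, 0, 0]
    - [0, 0, 0]
  claw: [7.5, 7.5, 7.5, 7.5, 7.5, 7.5, 7.5, 7.5, 7.5, 7.5, 7.5, 7.5]

```text
time_s: 10.33
position: [0.4944, 0.0598, 0.0166]
tool_rot: [[0.001, 0.965, 0.264], [0.003, 0.264, -0.965], [-1.0, 0.001, -0.003]]
ft_force: [1.8, 0.5, -0.7]
grip_width: 0.075
```

```bash
python3 st.py w8
```

```text
10.3333 g [-17.  181.8] z 16.6 yawerr -0.1 tilt [0.001 0.003] F gauge [ 1.9 -0.1] -0.7 w 0.07497142112584519
```

View pics/w8.png

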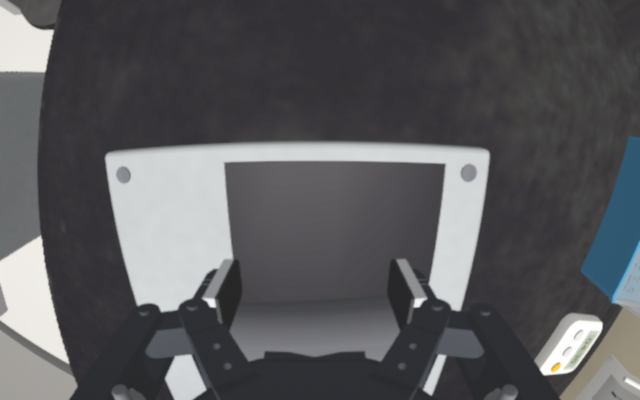

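The tube's back edge shows at row 300 between the fingers, so it is moving with them. I'll check with the scene camera.

```bash
python3 - <<'E'
from h import *
im=env.get_image('scene')[:,:,::-1]
cv2.imwrite('pics/s1.png',cv2.resize(im[150:310,260:450],None,fx=3.6,fy=3.6,interpolation=cv2.INTER_CUBIC))
E
```

View pics/s1.png

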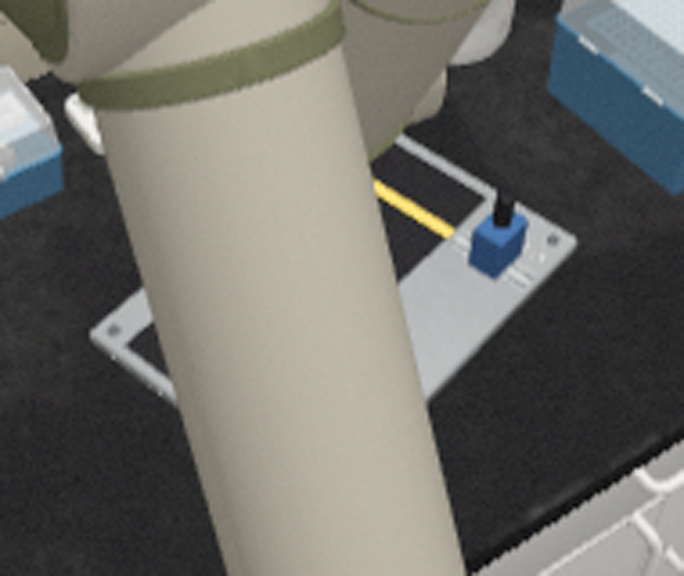

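```bash
cat > tan.py <<'E'
from m3 import *
from scipy.optimize import brentq
def tube_y(I,u,v):
    d=ray(I,[[u,v]],'wrist')[0]; dg=R.T@d[:2]; e=I['eye']*1000; eg=R.T@(e[:2]-M)
    n=np.array([-d[2],dg[1]]); n/=np.linalg.norm(n)
    f=lambda y: abs(n@np.array([y-eg[1],34-e[2]]))-22
    # axis lies beyond (smaller y) of the ray
    y0=eg[1]+ (34-e[2])*dg[1]/d[2]
    return brentq(f,y0-80,y0)
def edge(name,us):
    I=pickle.load(open(name+'.pkl','rb')); im=cv2.imread('pics/%s.png'%name).astype(float).mean(2)
    im=cv2.GaussianBlur(im,(5,1),0); out=[]
    for u in us:
        c=im[230:350,u]; g=np.diff(c); v=np.argmax(g)+230.5; out.append((u,v,round(tube_y(I,u,v),1),round(g.max(),1)))
    return out
if __name__=='__main__': print(edge(sys.argv[1],[250,270,290,310,330,350,370]))
E
python3 tan.py w8
```

```text
[(250, np.float64(315.5), 133.6, np.float64(2.5)), (270, np.float64(316.5), 133.4, np.float64(2.6)), (290, np.float64(317.5), 133.0, np.float64(3.0)), (310, np.float64(315.5), 134.6, np.float64(2.5)), (330, np.float64(315.5), 134.5, np.float64(2.6)), (350, np.float64(312.5), 136.3, np.float64(2.4)), (370, np.float64(309.5), 138.0, np.float64(2.5))]
```

```bash
python3 - <<'E'
from tan import *
im=cv2.imread('pics/w8.png'); print(im.mean(2)[285:335:2,310].round(0))
I=pickle.load(open('w8.pkl','rb'))
for v in(295,298,301,304): print(v,[round(tube_y(I,u,v),1) for u in (260,310,370)])
c=im[240:360,190:440]; cv2.imwrite('pics/w8z.png',cv2.resize(np.clip(c.astype(int)*2,0,255).astype(np.uint8),None,fx=3.1,fy=3.1,interpolation=cv2.INTER_CUBIC))
E
```

```text
[ 76.  75.  76.  76.  75.  74.  75.  73.  67.  68.  71.  73.  73.  75.
  79.  82.  87.  90.  94.  96. 100. 103. 106. 109. 112.]
295 [148.2, 148.7, 148.0]
298 [146.2, 146.7, 146.0]
301 [144.2, 144.7, 143.9]
304 [142.1, 142.7, 141.9]
```

View pics/w8z.png

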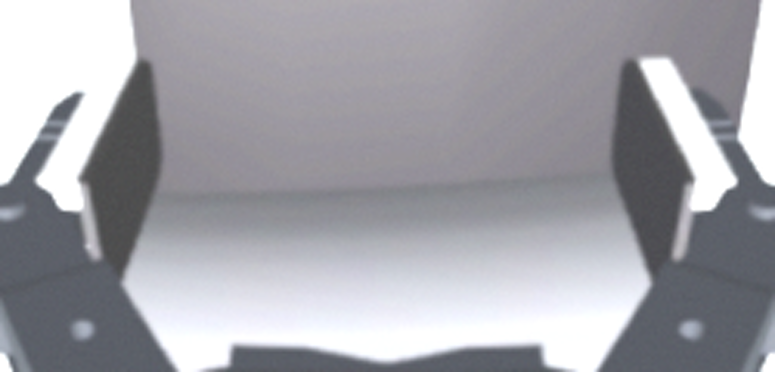

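The tube rolls but is still yawed about 3°, with only the +x finger bearing. I'll keep rolling slowly and re-check.

>>> play_rows:
  travel:
    - [0.07, -0.24, 0]
    - [0.07, -0.24, 0]
    - [0.07, -0.24, 0]
    - [0.07, -0.24, 0]
    - [0.07, -0.24, 0]
    - [0.07, -0.24, 0]
    - [0.07, -0.24, 0]
    - [0.07, -0.24, 0]
    - [0.07, -0.24, 0]
    - [0.07, -0.24, 0]
    - [0.07, -0.24, 0]
    - [0.07, -0.24, 0]
  rotation:
    - [0, 0, 0]
    - [0, 0, 0]
    - [0, 0, 0]
    - [0, 0, 0]
    - [0, 0, 0]
    - [0, 0, 0]
    - [0, 0, 0]
    - [0, 0, 0]
    - [0, 0, 0]
    - [0, 0, 0]
    - [0, 0, 0]
    - [0, 0, 0]
  claw: [7.5, 7.5, 7.5, 7.5, 7.5, 7.5, 7.5, 7.5, 7.5, 7.5, 7.5, 7.5]

```text
time_s: 11.43
position: [0.5035, 0.0282, 0.0166]
tool_rot: [[0.001, 0.965, 0.264], [0.003, 0.264, -0.965], [-1.0, 0.001, -0.003]]
ft_force: [-0.1, -0.1, 0.8]
grip_width: 0.0751
```

```bash
python3 st.py w9; python3 - <<'E'
from tan import *
im=cv2.imread('pics/w9.png')
c=im[240:360,190:440]; cv2.imwrite('pics/w9z.png',cv2.resize(np.clip(c.astype(int)*2,0,255).astype(np.uint8),None,fx=3.1,fy=3.1,interpolation=cv2.INTER_CUBIC))
E
```

```text
11.4333 g [-16.5 148.9] z 16.6 yawerr -0.1 tilt [0.001 0.003] F gauge [-0.2 -0.1] 0.8 w 0.07512289550368215
```

View pics/w9z.png

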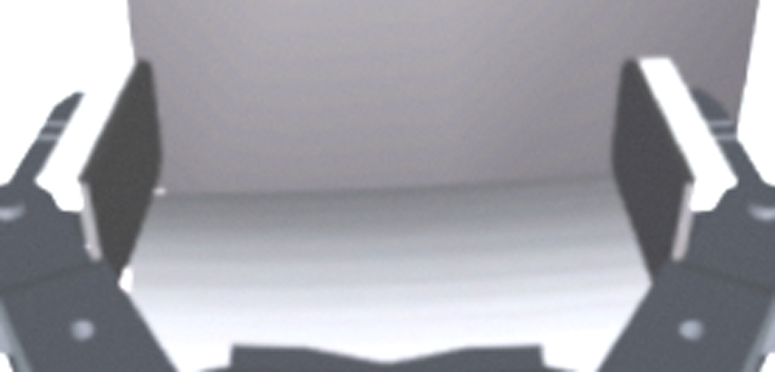

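>>> play_rows:
  travel:
    - [-0.5, 1.9, 0]
    - [-0.1, 0.4, 2.7]
    - [0, 0, 2.7]
    - [0, 0, 2.7]
    - [0, 0, 2.7]
    - [0, 0, 1]
    - [0.3, -0.9, 0]
    - [0.3, -0.9, 0]
    - [0.3, -0.9, 0]
    - [0.3, -0.9, 0]
    - [0.3, -0.9, 0]
    - [0.3, -0.9, 0]
  rotation:
    - [0, 0, 0]
    - [0, 0, 0]
    - [0, 0, -0.12]
    - [0, 0, -0.12]
    - [0, 0, -0.12]
    - [0, 0, -0.12]
    - [0, 0, -0.12]
    - [0, 0, -0.12]
    - [0, 0, -0.12]
    - [0, 0, -0.12]
    - [0, 0, -0.12]
    - [0, 0, -0.12]
  claw: [7.5, 7.5, 7.5, 7.5, 7.5, 7.5, 7.5, 7.5, 7.5, 7.5, 7.5, 7.5]

```text
time_s: 12.48
position: [0.5142, -0.0034, 0.1412]
tool_rot: [[0.009, 0.556, -0.831], [0.004, -0.831, -0.556], [-1.0, 0.001, -0.01]]
ft_force: [-0.5, -0.0, -0.1]
grip_width: 0.0748
```

```bash
python3 st.py
```

```text
12.4833 g [-14.6 115.6] z 141.2 yawerr -71.59 tilt [0.009 0.004] F gauge [-0.5  0.1] -0.1 w 0.07476123047038481
```

>>> play_rows:
  travel:
    - [0, 0, 0]
    - [0, 0, 0]
    - [0, 0, 0]
    - [0, 0, 0]
  rotation:
    - [0, 0.005, -0.11]
    - [0, 0.005, -0.11]
    - [0, 0, -0.11]
    - [0, 0, 0]
  claw: [7.5, 7.5, 7.5, 7.5]

```text
time_s: 12.82
position: [0.5146, -0.0057, 0.141]
tool_rot: [[-0.001, 0.233, -0.972], [0.003, -0.972, -0.233], [-1.0, -0.003, 0.0]]
ft_force: [0.1, -0.6, 1.0]
grip_width: 0.0752
```

```bash
python3 st.py w10
```

```text
12.8167 g [-14.9 113.4] z 141.0 yawerr -91.9 tilt [-0.001  0.003] F gauge [-0.1 -0.6] 1.0 w 0.07516467857030393
```

View pics/w10.png

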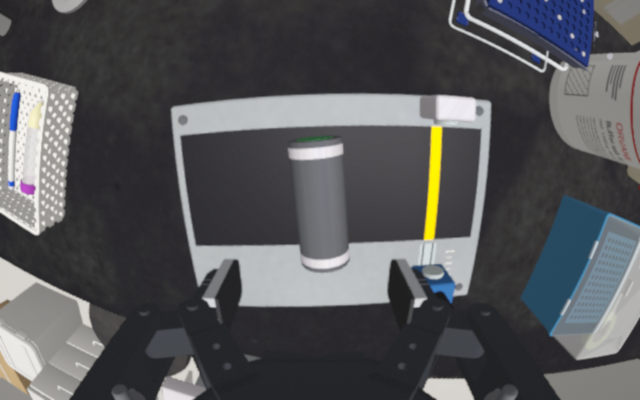

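The tube now runs from its end band at (316,150) to the other at (325,262), with the stripe at column 435, so there is free room ahead of it.

```bash
cat > lens.py <<'E'
from m3 import *
def axis_y(I,ul,ur,v):
    # bisecting plane of tangents: average of unit rays left/right silhouettes, hit z=34
    a,b=ray(I,[[ul,v],[ur,v]],'wrist'); d=a+b; e=I['eye']*1000; t=(34-e[2])/d[2]
    return R.T@((e+t*d)[:2]-M)
E
python3 - <<'E'
from lens import *
I=pickle.load(open('w10.pkl','rb'))
a=axis_y(I,290,343,155);b=axis_y(I,300,349,250);c=axis_y(I,295.5,346.5,200)
print(a,b,c,np.degrees(np.arctan2((a-b)[1],(a-b)[0])))
print('stripe',G(I,436,127,12),G(I,429,238,12))
E
```

```text
[ 28.49678708 110.39079088] [-56.88689922 105.88797804] [ -9.93069291 107.81102723] 3.018766383387838
stripe [50.1  0.2] [-59.8  -0.2]
```

>>> play_rows:
  travel:
    - [0.34, -0.5, 0]
    - [0, 0, -2.5]
    - [0, 0, -3]
    - [0, 0, -3]
    - [0, 0, -2]
    - [0, 0, -1]
    - [0, 0, 0]
  rotation:
    - [0, 0, 0.015]
    - [0, 0, 0.015]
    - [0, 0, 0]
    - [0, 0, 0]
    - [0, 0, 0]
    - [0, 0, 0]
    - [0, 0, 0]
  claw: [7.5, 7.5, 7.5, 7.5, 7.5, 7.5, 7.5]

```text
time_s: 13.45
position: [0.5204, -0.0128, 0.0231]
tool_rot: [[0.006, 0.297, -0.955], [0.001, -0.955, -0.297], [-1.0, 0.001, -0.006]]
ft_force: [0.2, 0.1, 0.4]
grip_width: 0.0751
```

```bash
python3 st.py w11
```

```text
13.45 g [-11.1 105. ] z 23.1 yawerr -88.1 tilt [0.006 0.001] F gauge [ 0.2 -0. ] 0.4 w 0.07506044229770178
```

View pics/w11.png

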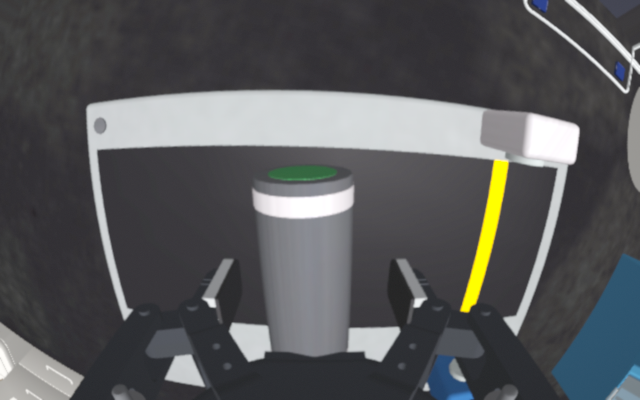

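>>> play_rows:
  travel:
    - [-0.26, 0.2, -0.4]
    - [0, 0, -0.1]
    - [0, 0, 0]
    - [0, 0, 0]
    - [0, 0, 0]
    - [0, 0, 0]
    - [0, 0, 0]
    - [0, 0, 0]
  rotation:
    - [0, 0, -0.025]
    - [0, 0, 0]
    - [0, 0, 0]
    - [0, 0, 0]
    - [0, 0, 0]
    - [0, 0, 0]
    - [0, 0, 0]
    - [0, 0, 0]
  claw: [7.5, 7.5, 6, 5, 4.6, 4.5, 4.5, 4.5]
  squeeze: 20

```text
time_s: 14.17
position: [0.5206, -0.0115, 0.023]
tool_rot: [[0.015, 0.276, -0.961], [-0.002, -0.961, -0.276], [-1.0, 0.006, -0.014]]
ft_force: [-0.5, 0.3, -0.5]
grip_width: 0.0453
```

```bash
python3 st.py w12
```

```text
14.1667 g [-10.6 106.1] z 23.0 yawerr -89.4 tilt [ 0.015 -0.002] F gauge [-0.4  0.4] -0.5 w 0.045252682924777986
```

View pics/w12.png

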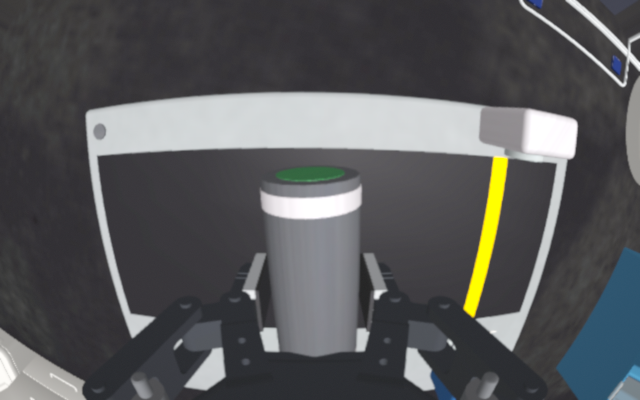

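>>> play_rows:
  travel:
    - [0, 0, 0]
    - [0, 0, 0]
    - [0, 0, 0]
    - [0, 0, 0]
    - [0, 0, 0]
  rotation:
    - [0, 0.012, -0.012]
    - [0, 0, 0]
    - [0, 0, 0]
    - [0, 0, 0]
    - [0, 0, 0]
  claw: [4.5, 4.4, 4.35, 4.3, 4.3]

```text
time_s: 14.63
position: [0.5204, -0.0115, 0.0232]
tool_rot: [[0.002, 0.263, -0.965], [-0.002, -0.965, -0.263], [-1.0, 0.003, -0.001]]
ft_force: [-0.3, -0.7, 1.0]
grip_width: 0.0432
```

```bash
python3 st.py w13
```

```text
14.6333 g [-10.8 106.2] z 23.2 yawerr -90.13 tilt [ 0.002 -0.002] F gauge [-0.5 -0.6] 1.0 w 0.04317304034997784
```

View pics/w13.png

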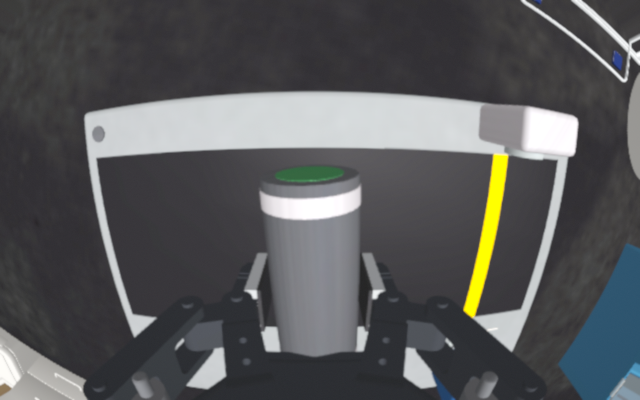

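>>> play_rows:
  travel:
    - [0, 0, 0]
    - [0, 0, 0]
    - [0, 0, 0]
  rotation:
    - [0, 0, 0]
    - [0, 0, 0]
    - [0, 0, 0]
  claw: [4.2, 4.1, 4.1]

```text
time_s: 14.93
position: [0.5204, -0.0115, 0.0232]
tool_rot: [[0.002, 0.263, -0.965], [-0.002, -0.965, -0.263], [-1.0, 0.003, -0.001]]
ft_force: [-0.1, -0.2, 1.4]
grip_width: 0.0438
```

```bash
python3 st.py w14; python3 - <<'E'
from lens import *
I=pickle.load(open('w14.pkl','rb')); im=cv2.imread('pics/w14.png')
cv2.imwrite('pics/w14z.png',cv2.resize(im[150:370,220:410],None,fx=2.7,fy=2.7,interpolation=cv2.INTER_CUBIC))
E
```

```text
14.9333 g [-10.8 106.2] z 23.2 yawerr -90.13 tilt [ 0.002 -0.002] F gauge [-0.1 -0.1] 1.4 w 0.04381056803784994
```

View pics/w14z.png

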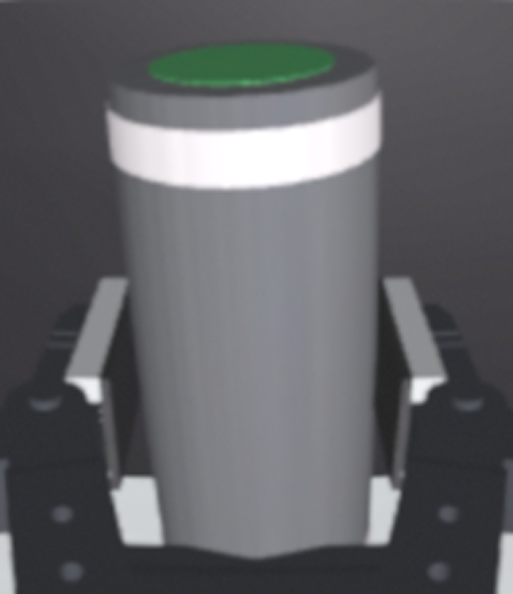

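The fingers stop at 43.8 mm on the tube, which squares it without lifting. I'll open to leave 1 mm of clearance on each side and roll it on with the trailing pad, with the leading pad as a guard.

>>> play_rows:
  travel:
    - [0, 0, 0]
    - [0, 0, 0]
    - [0.08, -0.29, 0]
    - [0.08, -0.29, 0]
    - [0.08, -0.29, 0]
    - [0.08, -0.29, 0]
    - [0.08, -0.29, 0]
    - [0.08, -0.29, 0]
    - [0.08, -0.29, 0]
    - [0.08, -0.29, 0]
    - [0.08, -0.29, 0]
    - [0.08, -0.29, 0]
  rotation:
    - [0, 0, 0]
    - [0, 0, 0]
    - [0, 0, 0]
    - [0, 0, 0]
    - [0, 0, 0]
    - [0, 0, 0]
    - [0, 0, 0]
    - [0, 0, 0]
    - [0, 0, 0]
    - [0, 0, 0]
    - [0, 0, 0]
    - [0, 0, 0]
  claw: [4.65, 4.65, 4.65, 4.65, 4.65, 4.65, 4.65, 4.65, 4.65, 4.65, 4.65, 4.65]

```text
time_s: 15.98
position: [0.5293, -0.0435, 0.0228]
tool_rot: [[0.002, 0.263, -0.965], [-0.002, -0.965, -0.263], [-1.0, 0.002, -0.001]]
ft_force: [0.1, 0.5, -0.4]
grip_width: 0.0468
```

```bash
python3 st.py w15
```

```text
15.9833 g [-10.7  73. ] z 22.8 yawerr -90.16 tilt [ 0.002 -0.002] F gauge [0.2 0.4] -0.4 w 0.04683571652131955
```

View pics/w15.png

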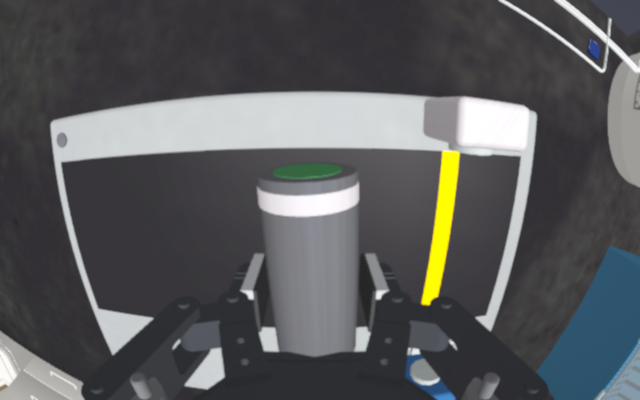

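>>> play_rows:
  travel:
    - [0.08, -0.29, 0]
    - [0.08, -0.29, 0]
    - [0.08, -0.29, 0]
    - [0.08, -0.29, 0]
    - [0.08, -0.29, 0]
    - [0.08, -0.29, 0]
    - [0.08, -0.29, 0]
    - [0.08, -0.29, 0]
    - [0.08, -0.29, 0]
    - [0.08, -0.29, 0]
    - [0.08, -0.29, 0]
    - [0.08, -0.29, 0]
  rotation:
    - [0, 0, 0]
    - [0, 0, 0]
    - [0, 0, 0]
    - [0, 0, 0]
    - [0, 0, 0]
    - [0, 0, 0]
    - [0, 0, 0]
    - [0, 0, 0]
    - [0, 0, 0]
    - [0, 0, 0]
    - [0, 0, 0]
    - [0, 0, 0]
  claw: [4.65, 4.65, 4.65, 4.65, 4.65, 4.65, 4.65, 4.65, 4.65, 4.65, 4.65, 4.65]

```text
time_s: 17.03
position: [0.54, -0.0822, 0.0228]
tool_rot: [[0.002, 0.263, -0.965], [-0.002, -0.965, -0.263], [-1.0, 0.002, -0.001]]
ft_force: [0.6, -0.4, 0.8]
grip_width: 0.0468
```

```bash
python3 st.py w16
```

```text
17.0333 g [-10.7  32.9] z 22.8 yawerr -90.16 tilt [ 0.002 -0.002] F gauge [ 0.4 -0.6] 0.8 w 0.04675837057146384
```

View pics/w16.png

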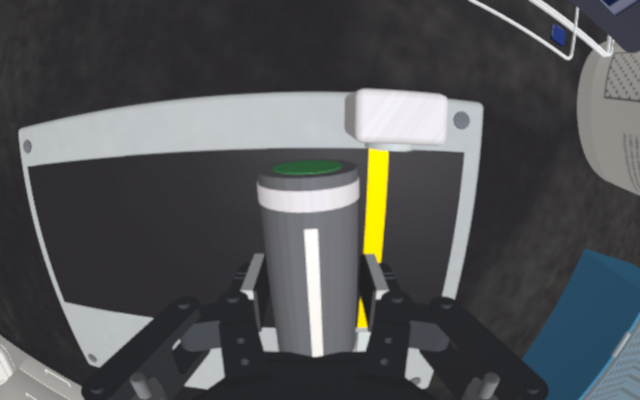

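>>> play_rows:
  travel:
    - [0.08, -0.29, 0]
    - [0.08, -0.29, 0]
    - [0.08, -0.29, 0]
    - [0.08, -0.29, 0]
    - [0.08, -0.29, 0]
    - [0.06, -0.22, 0]
    - [0.06, -0.22, 0]
    - [0.04, -0.145, 0]
    - [0.04, -0.145, 0]
    - [0.03, -0.1, 0]
    - [0.03, -0.1, 0]
    - [0, 0, 0]
  rotation:
    - [0, 0, 0]
    - [0, 0, 0]
    - [0, 0, 0]
    - [0, 0, 0]
    - [0, 0, 0]
    - [0, 0, 0]
    - [0, 0, 0]
    - [0, 0, 0]
    - [0, 0, 0]
    - [0, 0, 0]
    - [0, 0, 0]
    - [0, 0, 0]
  claw: [4.65, 4.65, 4.65, 4.65, 4.65, 4.65, 4.65, 4.65, 4.65, 4.65, 4.65, 4.65]

```text
time_s: 18.08
position: [0.5475, -0.1093, 0.0228]
tool_rot: [[0.002, 0.262, -0.965], [-0.002, -0.965, -0.262], [-1.0, 0.003, -0.001]]
ft_force: [-0.1, -0.1, 0.4]
grip_width: 0.0464
```

```bash
python3 st.py w17
```

```text
18.0833 g [-10.7   4.7] z 22.8 yawerr -90.19 tilt [ 0.002 -0.002] F gauge [-0.1 -0. ] 0.4 w 0.04640883383072723
```

View pics/w17.png

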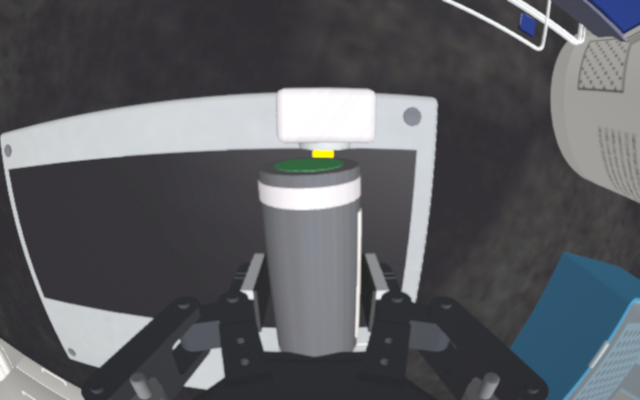

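Stripe end at (322,154), with the tube end at column 310. About 5 mm remains.

```bash
cat > edges.py <<'E'
from lens import *
# silhouettes of tube along rows: find bright/dark edges between lane (dark) and tube
n=sys.argv[1]; I=pickle.load(open(n+'.pkl','rb')); im=cv2.imread('pics/%s.png'%n)
x0=int(sys.argv[2]) if len(sys.argv)>2 else 230
cv2.imwrite('pics/%se.png'%n,cv2.resize(im[130:260,x0:x0+170],None,fx=4.5,fy=4.5,interpolation=cv2.INTER_CUBIC))
g=cv2.GaussianBlur(im.mean(2),(3,3),0); 
for v in range(185,245,8): print(v,g[v,x0+20:x0+50].round(0).astype(int).tolist(),g[v,x0+115:x0+145].round(0).astype(int).tolist())
print('stripe end/anvil',G(I,312,157,12),G(I,333,157,12))
E
python3 edges.py w17
```

```text
185 [71, 71, 71, 71, 71, 72, 78, 100, 136, 168, 183, 188, 188, 186, 181, 174, 166, 160, 155, 150, 145, 141, 136, 133, 130, 129, 129, 129, 129, 129] [242, 241, 240, 239, 238, 237, 236, 234, 232, 228, 225, 221, 218, 211, 192, 155, 115, 90, 83, 82, 82, 81, 82, 82, 82, 82, 82, 82, 82, 82]
193 [69, 70, 70, 69, 70, 70, 72, 81, 106, 141, 171, 187, 195, 200, 205, 209, 212, 216, 219, 222, 224, 226, 229, 231, 233, 234, 236, 237, 238, 240] [246, 244, 242, 240, 239, 237, 236, 235, 232, 228, 225, 221, 218, 210, 191, 155, 114, 89, 81, 80, 81, 81, 81, 81, 81, 81, 81, 81, 81, 81]
201 [69, 70, 69, 69, 69, 69, 70, 71, 75, 88, 114, 145, 170, 187, 197, 204, 209, 213, 217, 220, 222, 225, 227, 229, 232, 233, 235, 236, 238, 239] [245, 242, 238, 232, 223, 212, 201, 190, 176, 156, 136, 119, 109, 102, 94, 86, 81, 79, 79, 79, 79, 79, 79, 79, 79, 80, 80, 80, 80, 80]
209 [68, 68, 68, 68, 68, 68, 69, 69, 69, 69, 70, 73, 79, 86, 91, 95, 98, 101, 103, 105, 108, 110, 113, 116, 120, 125, 129, 133, 139, 145] [131, 130, 130, 128, 126, 124, 122, 122, 121, 119, 116, 112, 110, 116, 130, 139, 125, 99, 82, 77, 77, 78, 78, 7
[... 467 characters left out ...]
23, 122, 121, 121, 119, 119, 135, 174, 217, 237, 220, 171, 116, 82, 74, 73, 73, 73, 74, 74, 74, 74, 74, 74, 74]
233 [64, 64, 64, 64, 64, 64, 64, 64, 65, 65, 65, 66, 66, 69, 75, 83, 90, 95, 98, 101, 103, 105, 107, 110, 112, 114, 116, 118, 119, 121] [129, 129, 129, 128, 126, 124, 122, 122, 121, 118, 119, 136, 176, 219, 237, 217, 167, 112, 80, 71, 71, 71, 71, 72, 72, 72, 72, 72, 72, 72]
241 [62, 62, 63, 63, 63, 63, 63, 64, 64, 64, 64, 64, 64, 65, 69, 75, 84, 91, 96, 99, 101, 103, 106, 108, 110, 112, 114, 116, 118, 119] [129, 129, 129, 128, 126, 123, 122, 121, 121, 118, 119, 138, 179, 220, 232, 202, 147, 98, 75, 70, 70, 70, 70, 70, 70, 71, 71, 70, 71, 71]
stripe end/anvil [46.1  5.6] [46.1 -4.9]
```

View pics/w17e.png

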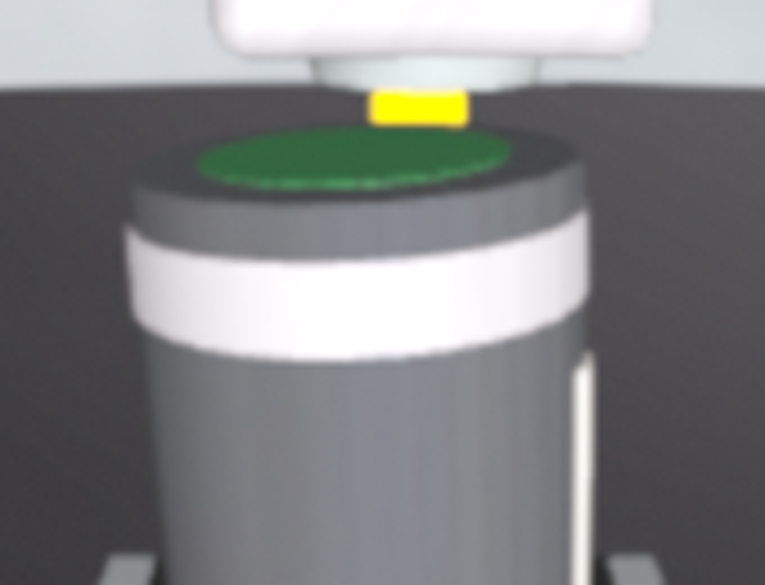

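```bash
python3 - <<'E'
from lens import *
I=pickle.load(open('w17.pkl','rb'))
p=[axis_y(I,l,r,v) for l,r,v in((263,361.7,217),(263.8,361.6,225),(264.8,361.4,233),(266,361,241))]
print(np.array(p).round(2)); a,b=p[0],p[-1]; print(np.degrees(np.arctan2(*(a-b)[::-1])))
E
```

```text
[[22.21  5.45]
 [18.29  5.31]
 [14.29  5.15]
 [10.2   4.99]]
2.222082679112901
```

```bash
python3 edges.py w14 | head -8 | cut -c1-420
```

```text
185 [70, 71, 71, 72, 72, 72, 72, 72, 72, 74, 77, 81, 86, 91, 96, 99, 100, 102, 104, 107, 109, 109, 109, 108, 107, 106, 107, 106, 105, 104] [135, 134, 133, 131, 130, 128, 127, 126, 124, 122, 121, 120, 123, 131, 137, 130, 112, 95, 88, 86, 86, 86, 86, 86, 86, 86, 86, 86, 86, 86]
193 [70, 70, 70, 70, 71, 71, 71, 75, 89, 119, 150, 167, 169, 161, 149, 136, 125, 119, 115, 113, 113, 113, 114, 114, 114, 115, 118, 120, 121, 122] [200, 208, 215, 221, 227, 231, 233, 233, 233, 232, 230, 227, 223, 217, 201, 169, 128, 98, 86, 84, 84, 84, 84, 84, 84, 84, 84, 84, 84, 84]
201 [70, 70, 70, 70, 70, 70, 71, 71, 76, 92, 125, 160, 182, 193, 199, 205, 210, 213, 217, 219, 222, 226, 228, 231, 232, 233, 234, 235, 236, 237] [247, 245, 244, 243, 241, 240, 238, 236, 234, 232, 230, 227, 224, 217, 201, 168, 126, 96, 84, 82, 82, 82, 82, 82, 82, 82, 82, 82, 81, 81]
209 [67, 68, 68, 68, 68, 68, 68, 69, 69, 73, 86, 113, 147, 174, 190, 200, 206, 211, 214, 217, 220, 223, 226, 229, 231, 233, 233, 234, 235, 236] [247, 245, 244, 242, 239, 236, 232, 224, 209, 187, 165, 145, 128, 112, 99, 89, 83, 81, 81, 81, 81, 81, 81, 81, 8
[... 405 characters left out ...]
 114, 114, 115, 116, 119] [135, 133, 132, 131, 129, 128, 126, 124, 123, 121, 120, 117, 112, 105, 95, 85, 79, 77, 77, 76, 76, 77, 77, 76, 76, 76, 76, 76, 76, 77]
233 [64, 65, 65, 65, 64, 65, 65, 65, 65, 65, 65, 65, 65, 67, 71, 77, 84, 89, 95, 99, 101, 104, 106, 109, 111, 113, 114, 114, 115, 117] [135, 134, 132, 131, 129, 128, 126, 124, 123, 121, 119, 116, 112, 104, 94, 83, 77, 75, 75, 75, 75, 75, 75, 75, 74, 74, 74, 74, 74, 74]
241 [63, 64, 64, 64, 64, 65, 65, 65, 65, 65, 65, 65, 65, 65, 67, 71, 78, 84, 90, 95, 100, 102, 104, 107, 110, 112, 113, 114, 114, 116] [134, 133, 132, 131, 129, 128, 126, 124, 122, 121, 119, 116, 111, 103, 92, 81, 74, 72, 72, 72, 72, 72, 72, 72, 72, 72, 72, 72, 72, 72]
```

>>> play_rows:
  travel:
    - [0.03, -0.1, 0]
    - [0.03, -0.1, 0]
    - [0.03, -0.1, 0]
    - [0.03, -0.1, 0]
    - [0.02, -0.07, 0]
    - [0, 0, 0]
    - [0, 0, 0]
  rotation:
    - [0, 0, 0]
    - [0, 0, 0]
    - [0, 0, 0]
    - [0, 0, 0]
    - [0, 0, 0]
    - [0, 0, 0]
    - [0, 0, 0]
  claw: [4.65, 4.65, 4.65, 4.65, 4.65, 4.65, 4.65]

```text
time_s: 18.72
position: [0.549, -0.1142, 0.0228]
tool_rot: [[0.002, 0.263, -0.965], [-0.002, -0.965, -0.263], [-1.0, 0.003, -0.001]]
ft_force: [-0.2, -1.0, -0.2]
grip_width: 0.0469
```

```bash
python3 st.py w18;python3 edges.py w18 | cut -c1-420
```

```text
18.7167 g [-10.5  -0.4] z 22.8 yawerr -90.17 tilt [ 0.002 -0.002] F gauge [-0.4 -0.9] -0.2 w 0.04685683327116852
185 [71, 71, 71, 71, 71, 77, 100, 136, 166, 183, 190, 193, 192, 188, 180, 171, 162, 156, 153, 148, 143, 139, 136, 134, 132, 131, 130, 130, 130, 130] [240, 240, 240, 240, 239, 237, 235, 232, 229, 226, 222, 218, 210, 189, 154, 116, 91, 83, 82, 82, 82, 82, 82, 83, 83, 83, 83, 83, 83, 83]
193 [69, 69, 69, 70, 70, 71, 79, 105, 142, 172, 187, 196, 203, 208, 212, 214, 216, 218, 220, 223, 225, 227, 229, 231, 233, 235, 236, 237, 239, 240] [242, 241, 240, 240, 239, 238, 235, 232, 229, 226, 222, 218, 209, 187, 150, 112, 89, 82, 81, 81, 81, 81, 81, 81, 81, 81, 82, 82, 82, 82]
201 [69, 69, 69, 69, 69, 69, 70, 72, 83, 107, 137, 164, 186, 200, 208, 212, 215, 217, 219, 221, 223, 226, 228, 230, 232, 234, 235, 236, 238, 239] [238, 235, 230, 222, 209, 194, 177, 160, 145, 130, 118, 111, 103, 93, 85, 81, 80, 79, 80, 80, 80, 80, 80, 80, 80, 81, 80, 81, 81, 81]
209 [67, 67, 67, 68, 68, 68, 68, 68, 68, 69, 72, 78, 83, 89, 94, 98, 102, 104, 107, 109, 111, 114, 116, 118, 121, 125, 129, 134, 139, 14
[... 586 characters left out ...]
, 121, 120, 118, 114, 114, 126, 162, 210, 233, 206, 147, 98, 77, 74, 74, 74, 74, 74, 74, 74, 75, 75, 75, 75]
233 [64, 64, 64, 64, 64, 64, 64, 64, 65, 65, 65, 66, 68, 74, 81, 87, 92, 97, 101, 104, 107, 109, 110, 112, 113, 115, 117, 118, 119, 121] [129, 128, 127, 126, 124, 122, 121, 120, 117, 114, 114, 127, 165, 212, 230, 192, 127, 84, 73, 72, 72, 72, 72, 72, 73, 73, 73, 73, 73, 73]
241 [62, 62, 63, 63, 63, 64, 64, 64, 64, 64, 64, 64, 65, 68, 74, 81, 88, 93, 98, 102, 105, 108, 110, 111, 113, 114, 115, 117, 118, 119] [129, 128, 127, 126, 124, 122, 121, 119, 117, 113, 113, 129, 168, 214, 226, 183, 117, 79, 70, 70, 71, 70, 71, 71, 71, 71, 71, 71, 71, 71]
stripe end/anvil [46.3  0.5] [ 46.3 -10. ]
```

View pics/w18e.png

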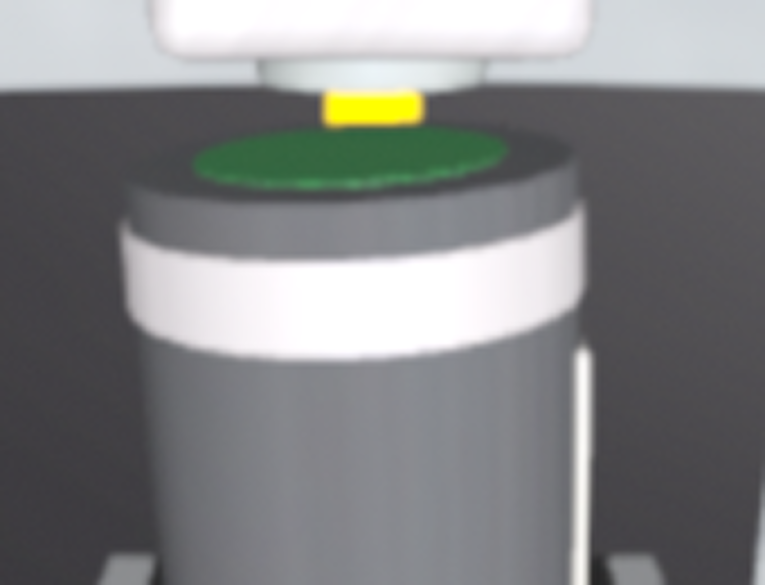

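```bash
python3 - <<'E'
from lens import *
for n,L in(('w14',((263.8,359.8,217),(264.8,359.6,225),(266,359.3,233),(267,358.8,241))),('w18',((262.3,361.2,217),(263,361.1,225),(264,360.8,233),(264.8,360.6,241)))):
    I=pickle.load(open(n+'.pkl','rb'))
    p=[axis_y(I,l,r,v) for l,r,v in L]
    print(np.array(p).round(2).tolist()); a,b=p[0],p[-1]; print(np.degrees(np.arctan2(*(a-b)[::-1])))
I=pickle.load(open('w18.pkl','rb'))
print(G(I,230+324/4.5,153,12),G(I,230+423/4.5,153,12))
E
```

```text
[[21.94, 107.21], [18.0, 107.05], [13.99, 106.86], [9.89, 106.76]]
2.1381123186131807
[[22.33, 0.66], [18.41, 0.55], [14.41, 0.41], [10.32, 0.29]]
1.761142766357798
[48.3  5.5] [48.3 -5.5]
```

>>> play_rows:
  travel:
    - [0, 0, 0]
    - [0, 0, 0]
    - [0, 0, 0]
    - [0, 0, 2]
    - [0, 0, 3]
    - [0, 0, 3]
    - [0, 0, 3]
    - [0, 0, 2]
    - [0, 0, 0]
  rotation:
    - [0, 0, 0]
    - [0, 0, 0]
    - [0, 0, 0]
    - [0, 0, 0]
    - [0, 0, 0]
    - [0, 0, 0]
    - [0, 0, 0]
    - [0, 0, 0]
    - [0, 0, 0]
  claw: [5.5, 7, 7.5, 7.5, 7.5, 7.5, 7.5, 7.5, 7.5]

```text
time_s: 19.52
position: [0.5468, -0.1131, 0.1569]
tool_rot: [[-0.003, 0.263, -0.965], [0.0, -0.965, -0.263], [-1.0, -0.001, 0.003]]
ft_force: [-0.3, 0.2, 0.1]
grip_width: 0.075
```

```bash
python3 st.py w19; python3 - <<'E'
import cv2
im=cv2.imread('pics/w19.png'); cv2.imwrite('pics/w19z.png',cv2.resize(im[100:300,240:420],None,fx=3,fy=3,interpolation=cv2.INTER_CUBIC))
E
```

```text
19.5167 g [-12.3   1.2] z 156.9 yawerr -90.16 tilt [-0.003  0.   ] F gauge [-0.3  0.2] 0.1 w 0.07496555110998047
```

View pics/w19z.png

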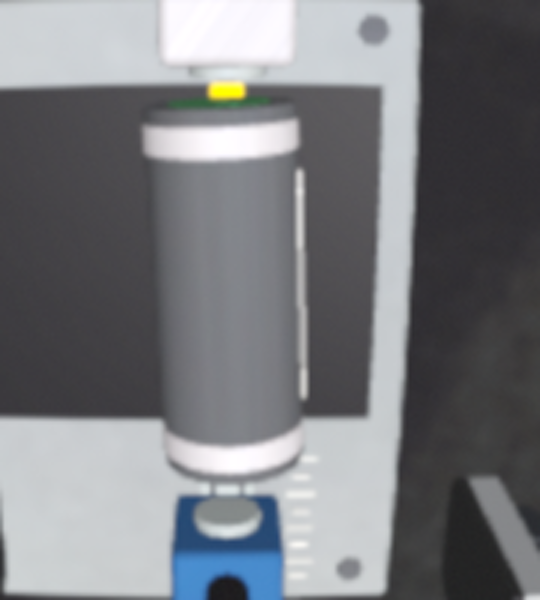

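```bash
python3 - <<'E'
from lens import *
I=pickle.load(open('w19.pkl','rb'))
c=lambda u:240+u/3
p=[axis_y(I,c(l),c(r),100+v/3) for l,r,v in((144,299,140),(165,303,440),(156,300,290))]
print(np.array(p).round(2).tolist()); a,b=p[:2]; print(np.degrees(np.arctan2(*(a-b)[::-1])))
print('stripe end',G(I,c(208),100+93/3,12),G(I,c(245),100+93/3,12))
print('jaw face centre u',G(I,c(228),100+512/3,34),'anvil face',G(I,c(228),100+75/3,34))
print('plate right edge',G(I,c(418),100,12),G(I,c(386),100+590/3,12),'lane right edge',G(I,c(382),100+90/3,12),G(I,c(369),100+412/3,12))
E
```

```text
[[35.69, 1.5], [-58.76, -2.12], [-9.28, -0.28]]
2.196713888202503
stripe end [47.5  5.7] [47.5 -5.7]
jaw face centre u [-85.1  -0.2] anvil face [54.3 -0.4]
plate right edge [ 77.6 -59.1] [-133.2  -59.8] lane right edge [ 49.  -48.2] [-59.2 -48.4]
```

The wide view shows the tube centred on the mark (axis y ≈ -0.3 mm at mid-length) but still yawed about 2.2°. I'll straddle it again at its own yaw and turn it square in place on the lane, without lifting.

>>> play_rows:
  travel:
    - [0, 0, -2.5]
    - [0, 0, -3]
    - [0, 0, -3]
    - [0, 0, -3]
    - [0, 0, -1.5]
    - [0, 0, -0.4]
    - [0, 0, 0]
  rotation:
    - [0, 0, 0.012]
    - [0, 0, 0.012]
    - [0, 0, 0.012]
    - [0, 0, 0]
    - [0, 0, 0]
    - [0, 0, 0]
    - [0, 0, 0]
  claw: [7.5, 7.5, 7.5, 7.5, 7.5, 7.5, 7.5]

```text
time_s: 20.15
position: [0.5425, -0.1112, 0.0107]
tool_rot: [[-0.01, 0.299, -0.954], [0.003, -0.954, -0.299], [-1.0, -0.006, 0.009]]
ft_force: [-0.1, -0.1, 0.2]
grip_width: 0.0751
```

```bash
python3 st.py
```

```text
20.15 g [-16.    4.2] z 10.7 yawerr -87.99 tilt [-0.01   0.003] F gauge [-0.1 -0.1] 0.2 w 0.07506800282937316
```

>>> play_rows:
  travel:
    - [0.4, -0.35, 1.0]
    - [0, 0, 0]
    - [0, 0, 0]
  rotation:
    - [0, -0.01, 0]
    - [0, 0, 0]
    - [0, 0, 0]
  claw: [7.5, 7.5, 7.5]

```text
time_s: 20.4
position: [0.5472, -0.1151, 0.0226]
tool_rot: [[0.002, 0.299, -0.954], [0.003, -0.954, -0.299], [-1.0, -0.002, -0.002]]
ft_force: [-0.5, 0.3, 0.5]
grip_width: 0.0751
```

```bash
python3 st.py
```

```text
20.4 g [-12.5  -0.8] z 22.6 yawerr -87.99 tilt [0.002 0.003] F gauge [-0.4  0.5] 0.5 w 0.07507420439634033
```

>>> play_rows:
  travel:
    - [-0.02, 0.06, 0]
    - [0, 0, 0]
    - [0, 0, 0]
    - [0, 0, 0]
    - [0, 0, 0]
    - [0, 0, 0]
    - [0, 0, 0]
    - [0, 0, 0]
    - [0, 0, 0]
    - [0, 0, 0]
  rotation:
    - [0, 0, 0]
    - [0, 0, 0]
    - [0, 0, 0]
    - [0, 0, 0]
    - [0, 0, 0]
    - [0, 0, 0]
    - [0, 0, 0]
    - [0, 0, -0.02]
    - [0, 0, -0.02]
    - [0, 0, 0]
  claw: [7, 6, 5, 4.6, 4.4, 4.2, 4.1, 4.1, 4.1, 4.1]
  squeeze: 20

```text
time_s: 21.23
position: [0.5485, -0.1151, 0.0262]
tool_rot: [[0.008, 0.257, -0.966], [-0.0, -0.966, -0.257], [-1.0, 0.003, -0.008]]
ft_force: [-0.6, 0.3, 0.3]
grip_width: 0.0434
```

```bash
python3 st.py w20;python3 edges.py w20 | cut -c1-420
```

```text
21.2333 g [-11.2  -1.2] z 26.2 yawerr -90.5 tilt [ 0.008 -0.   ] F gauge [-0.5  0.4] 0.3 w 0.04338740038453524
185 [71, 71, 71, 71, 71, 71, 71, 72, 72, 72, 73, 73, 76, 89, 117, 149, 174, 188, 195, 201, 206, 211, 215, 219, 220, 222, 223, 225, 227, 229] [249, 248, 247, 246, 245, 244, 242, 241, 239, 238, 237, 236, 234, 231, 227, 222, 217, 206, 180, 137, 101, 86, 84, 84, 84, 84, 84, 85, 85, 85]
193 [70, 70, 70, 70, 70, 70, 71, 71, 71, 71, 71, 71, 72, 76, 90, 119, 152, 176, 190, 198, 204, 209, 214, 218, 220, 221, 222, 224, 226, 228] [249, 248, 247, 246, 245, 243, 242, 240, 239, 238, 237, 235, 233, 230, 224, 215, 198, 169, 130, 99, 86, 83, 83, 83, 83, 83, 83, 83, 84, 83]
201 [69, 69, 70, 70, 70, 70, 70, 70, 70, 70, 70, 70, 71, 71, 71, 71, 73, 78, 83, 88, 92, 96, 100, 104, 108, 113, 117, 121, 127, 137] [183, 175, 167, 160, 152, 144, 138, 133, 129, 126, 124, 122, 120, 117, 114, 110, 103, 95, 87, 83, 81, 81, 81, 81, 81, 81, 82, 82, 82, 81]
209 [68, 68, 68, 68, 68, 69, 69, 69, 69, 70, 70, 69, 69, 69, 70, 70, 71, 75, 81, 86, 90, 95, 99, 102, 105, 107, 109, 112, 113, 115] [133, 132, 132, 132, 13
[... 549 characters left out ...]
 130, 128, 126, 125, 123, 120, 118, 116, 118, 140, 186, 224, 219, 170, 112, 81, 75, 75, 75, 75, 75, 75, 76, 76, 76]
233 [64, 64, 64, 64, 64, 64, 64, 65, 65, 65, 66, 66, 66, 66, 66, 66, 67, 68, 73, 79, 85, 90, 94, 98, 102, 105, 107, 110, 112, 113] [132, 131, 132, 132, 131, 129, 126, 125, 123, 121, 119, 117, 115, 124, 158, 205, 229, 208, 149, 95, 75, 73, 73, 73, 73, 73, 73, 73, 73, 74]
241 [63, 63, 64, 64, 64, 64, 64, 64, 65, 64, 64, 64, 64, 64, 64, 64, 64, 65, 69, 76, 83, 88, 92, 96, 100, 104, 106, 109, 111, 113] [132, 132, 132, 132, 131, 128, 126, 124, 122, 119, 117, 116, 116, 135, 179, 215, 211, 169, 116, 81, 72, 71, 71, 72, 72, 71, 71, 71, 72, 72]
stripe end/anvil [45.1 -0.6] [ 45.  -11.4]
```

View pics/w20.png

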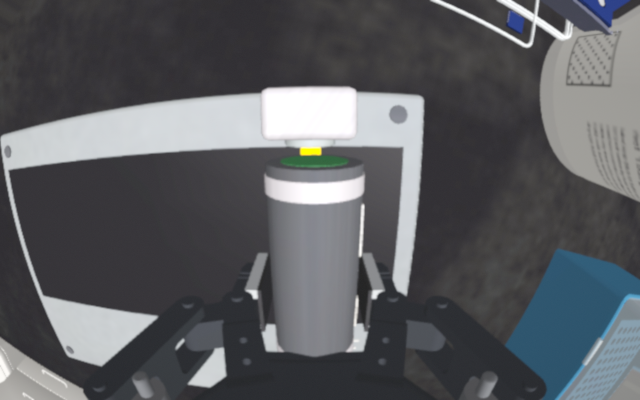

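```bash
python3 - <<'E'
from lens import *
for n,L in(('w18',((262.3,361.2,217),(264.6,360.6,241))),('w20',((268.2,364.1,217),(269.5,362.8,241)))):
    I=pickle.load(open(n+'.pkl','rb'))
    p=[axis_y(I,l,r,v) for l,r,v in L]
    a,b=p; s=(a-b)[1]/(a-b)[0]; print(np.array(p).round(2).tolist(),np.degrees(np.arctan(s)),'at x=-12',b[1]+s*(-12-b[0]))
E
```

```text
[[22.33, 0.66], [10.32, 0.34]] 1.5388838953729447 at x=-12 -0.2597780935243373
[[20.28, -2.34], [7.97, -2.25]] -0.402647942852393 at x=-12 -2.1138833634654532
```

Turning worked: yaw is now about 0°. The tube sits about 1.5–2 mm past centre, still on the stripe, so I'll nudge it back gently.

>>> play_rows:
  travel:
    - [0, 0, 0]
    - [0, 0, 0]
    - [-0.03, 0.1, 0]
    - [-0.03, 0.1, 0]
    - [-0.01, 0.04, 0]
    - [0, 0, 0]
  rotation:
    - [0, 0, 0]
    - [0, 0, 0]
    - [0, 0, 0]
    - [0, 0, 0]
    - [0, 0, 0]
    - [0, 0, 0]
  claw: [4.6, 4.6, 4.6, 4.6, 4.6, 4.6]

```text
time_s: 21.78
position: [0.5475, -0.1124, 0.0258]
tool_rot: [[0.007, 0.258, -0.966], [0.0, -0.966, -0.258], [-1.0, 0.002, -0.007]]
ft_force: [-0.1, -0.1, -0.2]
grip_width: 0.0457
```

```bash
python3 st.py w21;python3 edges.py w21 | cut -c1-420 | sed -n '5p;8p'
```

```text
21.7833 g [-11.4   1.7] z 25.8 yawerr -90.45 tilt [0.007 0.   ] F gauge [-0.2 -0. ] -0.2 w 0.04569989007058727
217 [67, 67, 67, 68, 68, 68, 68, 68, 68, 68, 68, 68, 68, 68, 68, 69, 69, 69, 71, 75, 80, 85, 91, 96, 100, 103, 105, 107, 109, 110] [134, 135, 136, 135, 134, 132, 130, 129, 128, 127, 124, 123, 122, 120, 117, 115, 125, 160, 208, 229, 197, 138, 95, 79, 77, 77, 77, 77, 77, 77]
241 [63, 64, 64, 64, 64, 64, 64, 64, 64, 64, 64, 64, 64, 64, 64, 64, 64, 64, 65, 66, 71, 77, 84, 89, 95, 99, 102, 105, 107, 109] [134, 135, 135, 133, 131, 130, 129, 128, 125, 123, 121, 120, 119, 116, 115, 131, 174, 217, 219, 173, 113, 79, 71, 71, 71, 71, 71, 71, 71, 71]
```

```bash
python3 - <<'E'
from lens import *
for n,L in(('w21',((269.8,366.2,217),(271.2,364.8,241))),):
    I=pickle.load(open(n+'.pkl','rb'))
    p=[axis_y(I,l,r,v) for l,r,v in L]
    a,b=p; s=(a-b)[1]/(a-b)[0]; print(np.array(p).round(2).tolist(),np.degrees(np.arctan(s)),'at x=-12',b[1]+s*(-12-b[0]))
E
```

```text
[[20.23, -0.28], [7.96, -0.23]] -0.2318715536031951 at x=-12 -0.14546511831376724
```

>>> play_rows:
  travel:
    - [0, 0, 0]
    - [0, 0, 0]
    - [0, 0, 0]
    - [0, 0, 2]
    - [0, 0, 3]
    - [0, 0, 3]
    - [0, 0, 3]
    - [0, 0, 2]
    - [0, 0, 0]
  rotation:
    - [0, 0, 0]
    - [0, 0, 0]
    - [0, 0, 0]
    - [0, 0, 0]
    - [0, 0, 0]
    - [0, 0, 0]
    - [0, 0, 0]
    - [0, 0, 0]
    - [0, 0, 0]
  claw: [5.5, 7, 7.5, 7.5, 7.5, 7.5, 7.5, 7.5, 7.5]

```text
time_s: 22.58
position: [0.5455, -0.1116, 0.16]
tool_rot: [[0.003, 0.258, -0.966], [0.002, -0.966, -0.258], [-1.0, -0.001, -0.003]]
ft_force: [-0.0, 0.1, 0.8]
grip_width: 0.0755
```

```bash
python3 st.py w22; python3 - <<'E'
import cv2
im=cv2.imread('pics/w22.png'); cv2.imwrite('pics/w22z.png',cv2.resize(im[100:300,240:420],None,fx=3,fy=3,interpolation=cv2.INTER_CUBIC))
E
```

```text
22.5833 g [-13.1   2.9] z 160.0 yawerr -90.47 tilt [0.003 0.002] F gauge [0.  0.1] 0.8 w 0.07554171201846918
```

View pics/w22z.png

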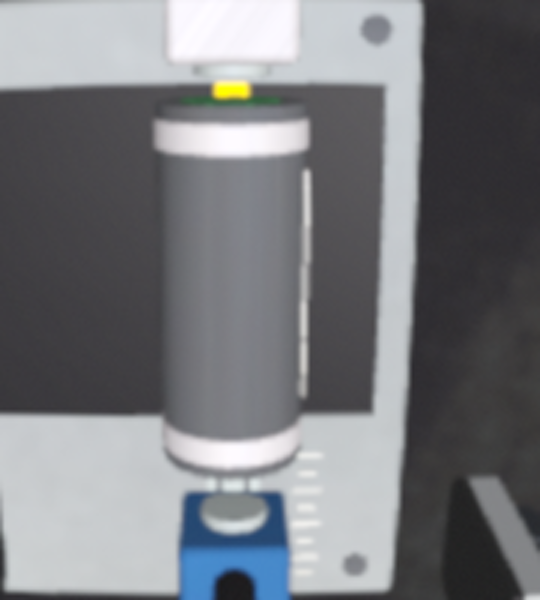

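```bash
python3 - <<'E'
from lens import *
I=pickle.load(open('w22.pkl','rb'))
c=lambda u:240+u/3
p=[axis_y(I,c(l),c(r),100+v/3) for l,r,v in((155,309,137),(165,301,440),(160,305,290))]
print(np.array(p).round(2).tolist()); a,b=p[:2]; print(np.degrees(np.arctan2(*(a-b)[::-1])))
print('stripe end',G(I,c(214),100+93/3,12),G(I,c(251),100+93/3,12),'knob top y',G(I,c(233),100+572/3,85),'tube top end', G(I,c(232),100+108/3,34+15), G(I,c(233),100+470/3,34))
E
```

```text
[[36.04, -0.01], [-60.2, 0.21], [-10.29, 0.12]]
-0.13240100275378477
stripe end [47.3  5.3] [47.2 -6.2] knob top y [-76.9   0.7] tube top end [45.7  0. ] [-70.9   0.3]
```

The tube is now square: yaw -0.1°, and its axis is 0.1 mm from the mark's middle. Next I'll go behind the jaw knob with shut fingers.

>>> play_rows:
  travel:
    - [-2.1, -0.64, 0]
    - [-2.1, -0.64, 0]
    - [-2.1, -0.64, 0]
    - [-2.1, -0.64, 0]
    - [-2.1, -0.64, 0]
    - [-2.1, -0.64, 0]
    - [0, 0, 0]
    - [0, 0, -2.5]
    - [0, 0, -2.5]
    - [0, 0, -1]
    - [0, 0, 0]
  rotation:
    - [0, 0, 0.004]
    - [0, 0, 0.004]
    - [0, 0, 0]
    - [0, 0, 0]
    - [0, 0, 0]
    - [0, 0, 0]
    - [0, 0, 0]
    - [0, 0, 0]
    - [0, 0, 0]
    - [0, 0, 0]
    - [0, 0, 0]
  claw: [7, 5, 3, 1, 0, 0, 0, 0, 0, 0, 0]

```text
time_s: 23.55
position: [0.4098, -0.1479, 0.0855]
tool_rot: [[-0.011, 0.265, -0.964], [0.011, -0.964, -0.265], [-1.0, -0.014, 0.008]]
ft_force: [-1.1, -0.4, -0.2]
grip_width: -0.0001
```

```bash
python3 st.py w23
```

```text
23.55 g [-153.7    4.1] z 85.5 yawerr -90.02 tilt [-0.011  0.011] F gauge [-1.2 -0. ] -0.2 w -9.938286779729093e-05
```

View pics/w23.png

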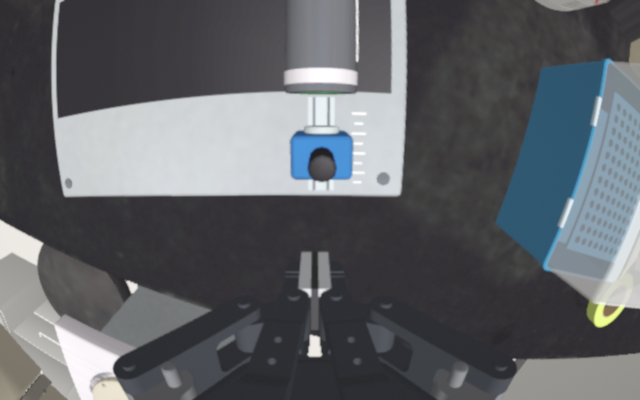

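```bash
python3 - <<'E'
from lens import *
I=pickle.load(open('w23.pkl','rb'))
print('knob top',G(I,321,161,85),'face',G(I,322,127,34),'tube end',G(I,320,88,34))
E
```

```text
knob top [-97.1   0.8] face [-84.6  -0.1] tube end [-60.2   1.2]
```

>>> play_rows:
  travel:
    - [0.1, -0.4, -1]
    - [0.5, 0.1, -1]
    - [0.5, 0.15, -0.2]
    - [0, 0, 0]
  rotation:
    - [-0.01, -0.01, 0]
    - [0, 0, 0]
    - [0, 0, 0]
    - [0, 0, 0]
  claw: [0, 0, 0, 0]

```text
time_s: 23.93
position: [0.4233, -0.1494, 0.0639]
tool_rot: [[0.0, 0.265, -0.964], [0.0, -0.964, -0.265], [-1.0, -0.0, -0.0]]
ft_force: [0.9, 0.5, -0.2]
grip_width: -0.0002
```

```bash
python3 st.py
```

```text
23.9333 g [-141.1   -1. ] z 63.9 yawerr -90.01 tilt [0. 0.] F gauge [1.  0.2] -0.2 w -0.00016851835164484583
```

>>> play_rows:
  travel:
    - [0.29, 0.08, 0]
    - [0.29, 0.08, 0]
    - [0.29, 0.08, 0]
    - [0.29, 0.08, 0]
    - [0.19, 0.05, 0]
    - [0.19, 0.05, 0]
    - [0.19, 0.05, 0]
    - [0.19, 0.05, 0]
    - [0.19, 0.05, 0]
    - [0.19, 0.05, 0]
    - [0.19, 0.05, 0]
    - [0.19, 0.05, 0]
  rotation:
    - [0, 0, 0]
    - [0, 0, 0]
    - [0, 0, 0]
    - [0, 0, 0]
    - [0, 0, 0]
    - [0, 0, 0]
    - [0, 0, 0]
    - [0, 0, 0]
    - [0, 0, 0]
    - [0, 0, 0]
    - [0, 0, 0]
    - [0, 0, 0]
  claw: [0, 0, 0, 0, 0, 0, 0, 0, 0, 0, 0, 0]

```text
time_s: 24.93
position: [0.4533, -0.1414, 0.0658]
tool_rot: [[0.001, 0.267, -0.964], [-0.001, -0.964, -0.267], [-1.0, 0.001, -0.0]]
ft_force: [-2.3, -0.7, 0.8]
grip_width: -0.0001
```

```bash
python3 st.py w24
```

```text
24.9333 g [-110.    -1.2] z 65.8 yawerr -89.93 tilt [ 0.001 -0.001] F gauge [-2.4 -0. ] 0.8 w -0.00010722544717023224
```

View pics/w24.png

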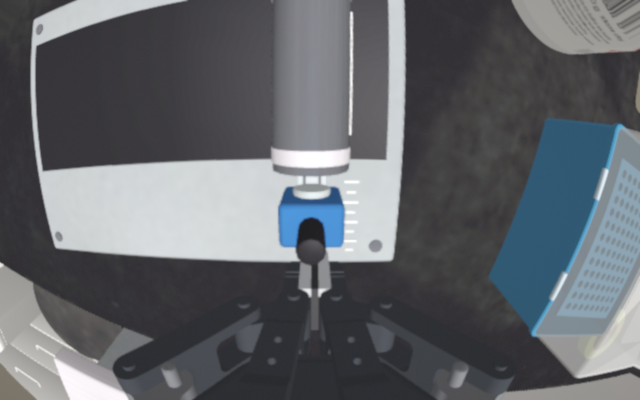

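The knob is in contact at 2.4 N, consistent with the jaw's friction. The jaw face is at row 190 and the tube end at row 172, so I'll continue gently.

>>> play_rows:
  travel:
    - [0.19, 0.05, 0]
    - [0.19, 0.05, 0]
    - [0.19, 0.05, 0]
    - [0.15, 0.04, 0]
    - [0.15, 0.04, 0]
    - [0.15, 0.04, 0]
  rotation:
    - [0, 0, 0]
    - [0, 0, 0]
    - [0, 0, 0]
    - [0, 0, 0]
    - [0, 0, 0]
    - [0, 0, 0]
  claw: [0, 0, 0, 0, 0, 0]

```text
time_s: 25.48
position: [0.4644, -0.1383, 0.0658]
tool_rot: [[0.0, 0.267, -0.964], [-0.001, -0.964, -0.267], [-1.0, 0.001, 0.0]]
ft_force: [-2.8, -0.8, 1.6]
grip_width: -0.0001
```

```bash
python3 st.py w25
```

```text
25.4833 g [-98.4  -1.2] z 65.8 yawerr -89.93 tilt [ 0.    -0.001] F gauge [-3. -0.] 1.6 w -0.00011143145440932395
```

View pics/w25.png

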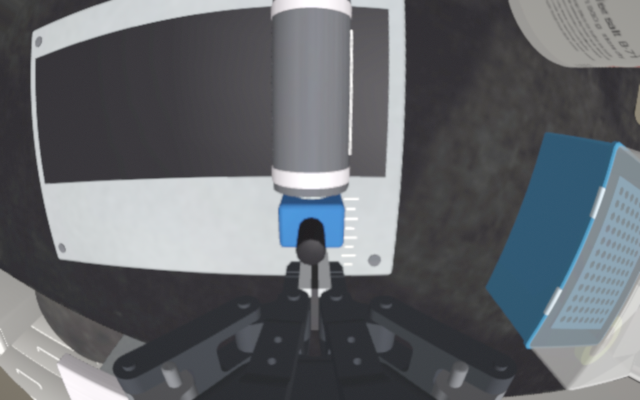

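>>> play_rows:
  travel:
    - [0.12, 0.03, 0]
    - [0.12, 0.03, 0]
    - [0.12, 0.03, 0]
    - [0.1, 0.03, 0]
    - [0.1, 0.03, 0]
  rotation:
    - [0, 0, 0]
    - [0, 0, 0]
    - [0, 0, 0]
    - [0, 0, 0]
    - [0, 0, 0]
  claw: [0, 0, 0, 0, 0]

```text
time_s: 25.95
position: [0.47, -0.1368, 0.0658]
tool_rot: [[-0.001, 0.267, -0.964], [-0.001, -0.964, -0.267], [-1.0, 0.0, 0.002]]
ft_force: [-2.7, -1.7, 1.9]
grip_width: -0.0001
```

```bash
python3 st.py
```

```text
25.95 g [-92.7  -1.3] z 65.8 yawerr -89.93 tilt [-0.001 -0.001] F gauge [-3.1 -1. ] 1.9 w -0.00011834171522585892
```

>>> play_rows:
  travel:
    - [0.06, 0.02, 0]
    - [0.06, 0.02, 0]
  rotation:
    - [0, 0, 0]
    - [0, 0, 0]
  claw: [0, 0]

```text
time_s: 26.12
position: [0.4708, -0.1365, 0.0657]
tool_rot: [[-0.003, 0.267, -0.964], [-0.001, -0.964, -0.267], [-1.0, 0.0, 0.003]]
ft_force: [-9.0, -4.0, 4.8]
grip_width: 0.0001
```

```bash
python3 st.py w26; python3 - <<'E'
from lens import *
I=pickle.load(open('w26.pkl','rb'))
c=proj(I,np.r_[(M+R@[55,0])/1000,.034],'wrist')[0];print(c)
im=cv2.imread('pics/w26.png');cv2.imwrite('pics/w26z.png',cv2.resize(im[0:290,230:400],None,fx=2,fy=2,interpolation=cv2.INTER_CUBIC))
E
```

```text
26.1167 g [-91.8  -1.2] z 65.7 yawerr -89.9 tilt [-0.003 -0.001] F gauge [-9.8 -1.5] 4.8 w 0.00014054933059410462
[312.43788706  -3.29969287]
```

View pics/w26z.png

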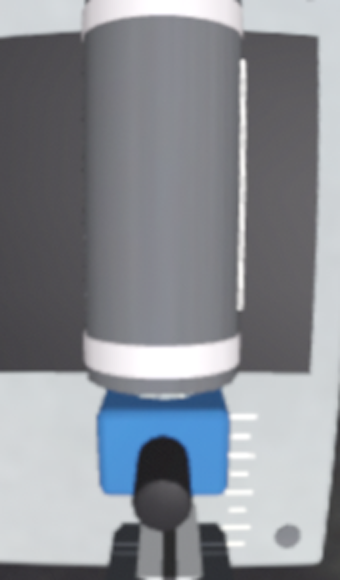

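The force rose from 3 to 10 N at TCP x = -91.8 (expected about -91), so the tube is clamped. Backing off now.

>>> play_rows:
  travel:
    - [-0.3, -0.08, 0]
    - [-1, -0.27, 0]
    - [-1, -0.27, 0.5]
    - [-1, -0.27, 2]
    - [0, 0, 3]
    - [0, 0, 3]
    - [0.5, 0.1, 3]
    - [1, 0.3, 0]
    - [1.5, 0.4, 0]
    - [1.5, 0.4, 0]
    - [0.5, 0.2, 0]
    - [0, 0, 0]
  rotation:
    - [0, 0, 0]
    - [0, 0, 0]
    - [0, 0, 0]
    - [0, 0, 0]
    - [0, 0, 0]
    - [0, 0, 0]
    - [0, 0, 0]
    - [0, 0, 0]
    - [0, 0, 0]
    - [0, 0, 0]
    - [0, 0, 0]
    - [0, 0, 0]
  claw: [0, 0, 0, 0, 0, 0, 0, 0, 0, 0, 0, 0]

```text
time_s: 27.17
position: [0.4819, -0.1314, 0.1883]
tool_rot: [[0.004, 0.263, -0.965], [0.0, -0.965, -0.263], [-1.0, 0.001, -0.004]]
ft_force: [0.2, 0.7, 1.0]
grip_width: 0.0001
```

```bash
python3 st.py w27; python3 - <<'E'
import cv2
im=cv2.imread('pics/w27.png');cv2.imwrite('pics/w27z.png',cv2.resize(im[60:260,220:420],None,fx=3,fy=3,interpolation=cv2.INTER_CUBIC))
E
```

```text
27.1667 g [-79.8   0.8] z 188.3 yawerr -90.13 tilt [0.004 0.   ] F gauge [0.4 0.6] 1.0 w 7.797144490927942e-05
```

View pics/w27.png

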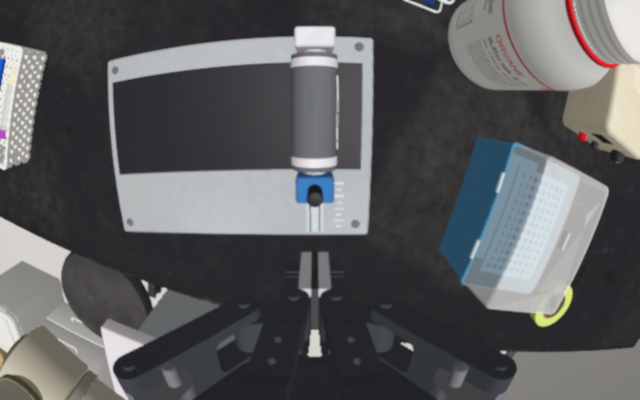

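View pics/w27z.png

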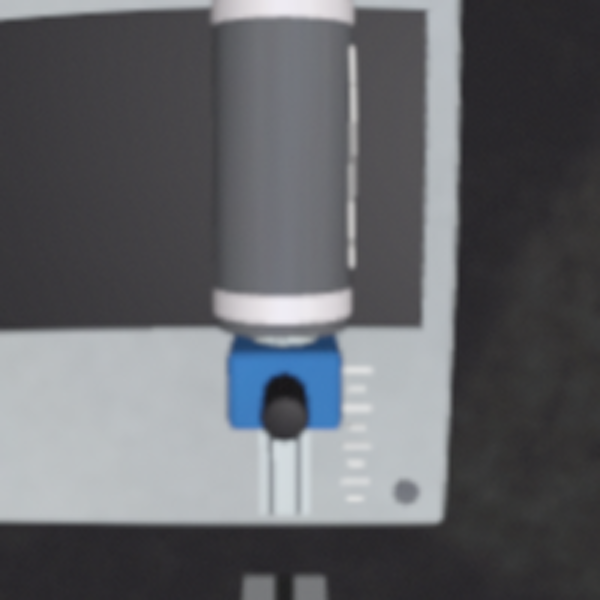

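```bash
python3 - <<'E'
from lens import *
I=pickle.load(open('w27.pkl','rb'));im=cv2.imread('pics/w27.png')
cv2.imwrite('pics/w27y.png',cv2.resize(im[20:200,270:370],None,fx=3.3,fy=3.3,interpolation=cv2.INTER_CUBIC))
c=lambda u:220+u/3
p=[axis_y(I,c(l),c(r),60+v/3) for l,r,v in((211,354,12),(213,352,300))]
a,b=p;print(np.array(p).round(2).tolist(),np.degrees(np.arctan2(*(a-b)[::-1])))
print('knob top',G(I,c(286),60+415/3,85))
s=env.get_image('scene')[:,:,::-1]; cv2.imwrite('pics/s2.png',cv2.resize(s[140:300,270:450],None,fx=4,fy=4,interpolation=cv2.INTER_CUBIC))
E
```

```text
[[45.39, 0.39], [-47.76, 0.64]] -0.1501828204757838
knob top [-71.7  -0.2]
```

View pics/w27y.png

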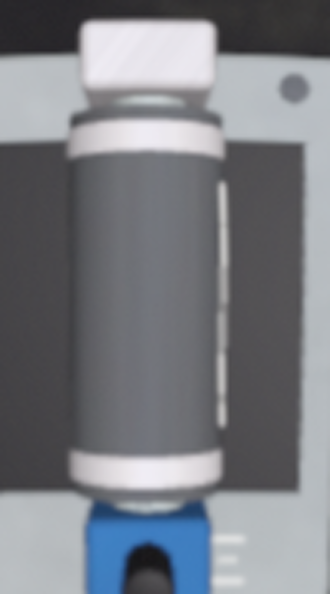

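View pics/s2.png

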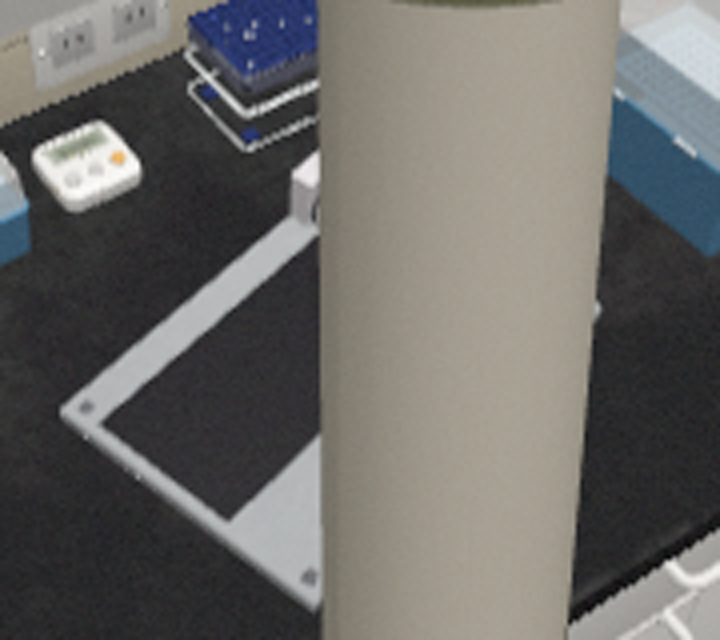

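The tube end sits against the anvil disc in the wrist picture, and the knob measures x = -71.7 mm against an expected -72 at 0.034 m of jaw travel. Handing in.

```bash
python3 -c "
from rig import env
print(env.observe()['ft_force'], env.close_job())"
```

```text
the job is handed in; nothing more can be done
[0.18767145 0.12469548 0.86919085] None
```

The job is handed in at about 27 s: the stray tube is in the basket, and the lens tube is clamped square on the mark between jaw and anvil. The hand-in gives no verdict, so the results below are my own last checks.

- **Stray tube:** it lies flat in the basket beside the marker. I saw this just after releasing it and did not look inside again.
- **Lens tube:** the two-finger push rolled it but left it yawed by about 3°. I straddled it, squeezed it with about 20 N where it lay, and rolled it on with the trailing pad.
    - On the mark it was still about 2° off, so I turned it square while it was gripped. The gripper rose about 3.6 mm during that squeeze, but the tube's size in the picture showed it had not lifted.
    - The turn left it about 2 mm past centre, still on the stripe, so I nudged it back.
    - After clamping, the yaw is -0.15° and the axis is about 0.5 mm from the mark's middle, within camera accuracy.
- **Jaw:** I pushed the knob with shut fingers at about 3 N until the force rose to about 10 N, then backed off clear. The knob measured at gauge x = -71.7 mm, against -72 expected when the tube is held. The pictures show both ends of the tube against the faces.
- **Not confirmed:** the arm blocked the scene camera at the end, so the final state rests on the wrist camera only. In that view the bottle and tip rack looked undisturbed. I did not check the burner again at the end.

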